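# Return a used electrode head through a sprung flap

### The job

Return the used electrode head that stands on the open apron of the return tray: push the tray's self-closing flap open with one finger and, while that finger holds it aside, slide the electrode head through the gateway with the other finger, far enough into the pen that the flap closes fully behind it. Only push: never lift or tip the electrode head and do not ram the flap with it. Leave the electrode head already in the pen and the things beside the tray where they are.

Things in the scene. Friction and masses are not known exactly. Their poses are not given: they have to be found in the camera images.
- tray: Fixed return tray: grey base plate 360 x 160 x 6 mm; one half a steel-walled open-topped pen, the other half an apron, open but for a fence along its -y edge. Origin: underside of the base, middle of its width, at the gateway between apron and pen; z up, x from apron into pen, y to the left of that. Base: x -160..+200, y -80..+80 mm. Its yaw differs between starts.
- gateway (a point): On the base plate's top in the gateway (tray x = 0, y = 0, 6 mm above the worktop). The gateway is clear from tray y = -72 mm (the straight wall that runs from the apron's fence into the pen, without a step) to y = +50 mm (hinge post 12 mm thick, 50 mm high, then a stub of wall). No sill.
- pen (a point): Middle of the pen's floor (tray x = +97, y = 0 mm, 6 mm above the worktop). Pen walls and fence are 5 mm thick, their tops 46 mm above the worktop; inner faces at tray y = +72 and -72 mm (the latter from x = -160 on, as the fence) and, at the far end, x = +194 mm. Tray and flap are polished and slippery (friction about 0.2).
- flap (a joint): Angle of the white sprung flap across the gateway, rad: 0 = shut against a stop, 1.55 = fully open nearly parallel to the pen's side walls. Vertical hinge on the +y side; it swings only into the pen (free edge to +x, then +y). Panel 119 mm wide, 4 mm thick, 9 to 42 mm above the worktop. A spring shuts it: 0.12 N m when shut, 0.31 fully open; released, it shuts in about half a second.
- flap_hinge (a point): On the flap's vertical hinge axis (tray x = 0, y = +50 mm), 25.5 mm above the worktop.
- flap_edge (a point): Middle of the flap's free edge, 116 mm from the hinge axis, 25.5 mm above the worktop.
- used_electrode: The electrode head to return: the one on the apron. A disc 45 mm in diameter and 12 mm thick lying flat, with an upright stem about 16 mm thick in the middle, 46 mm high overall, 50 to 95 g. Origin: centre of the disc's underside, z up. It starts on the base plate, 6 mm above the worktop.
- pen_electrode: A smaller electrode head (disc 25 mm in diameter, 46 mm high) already standing in the pen, in the corner at the far end on the +y side. Leave it. Origin: centre of its underside.
- big_electrode: A larger electrode head (disc 55 mm in diameter, 46 mm high) standing on the worktop behind the fence, beside the tray's -y side. Leave it. Origin: centre of its underside.
- timer: Timer, 62 x 62 x 36 mm, on the worktop beside the apron's -y side. Leave it. Origin: centre of its underside.
- vial: Small vial, 18 mm in diameter, 44 mm high, standing on the worktop beside the tray's -y side, near the gateway. Leave it. Origin: centre of its underside.
Things that resemble listed ones, but are neither listed nor needed, are in the scene too. What is shaped like the used_electrode but blue is not meant.

How it is judged:
By the outcome, as a careful person would: the job done as asked, in the order asked, and still so for the second after the job is handed in, with the robot touching nothing.
It also fails if it takes over 48 s, if anything falls off the work surface, if the arm or the gripper's body presses on something with over 40 N, if the wrist force passes 120 N, or if a joint passes its speed limit or range.

### The arm

A 6-joint arm with a two-finger parallel gripper is mounted at the origin on a cart in front of the work surface, level with it; the furniture and walls round the work are solid. World frame = base frame: x ahead of the robot, y to its left, z up, the work surface at z = 0. Lengths are in mm, angles in rad, forces in N, time in s.
With the tool pointing down it reaches from about 275 to 1000 mm from the base axis. Payload 8.4 kg.
Tool frame: the origin (TCP) lies midway between the tips of the shut fingers; the grasp point (between the pads) lies 19 mm behind it (r.grip_point_offset is the distance from the TCP to the grasp point, in mm); z points along the fingers, x is the direction in which the jaws open and shut, and the axes are right-handed (so a half turn about z gives the same grasp; the last joint's range is limited). The gripper opens to 85 mm and grips with 20 to 120 N. Pads are 22 mm wide; open, the fingers measure 114 mm over their backs; the gripper's body (76 mm by 85 mm) begins 54 mm behind the grasp point. The pads swing forward as they close: fully open they stand 13 mm farther back than shut.
Start: joints at [-0.002, 0.353, 1.633, -0, 1.155, -0.002], TCP at [625.002, -0, 194.581] pointing down, gripper open.
Joint ranges: [-2.63, 2.63], [-0.92, 2.1], [0.06, 2.66], [-1.3, 4.44], [0, 2.69], [-3.02, 3.02]. Speed limits (rad/s): [2.22, 2.22, 2.79, 3.14, 3.14, 3.14].

### API

Orientations are given as [roll, pitch, yaw] about the fixed x, y, z axes, in that order (R = Rz(yaw) Ry(pitch) Rx(roll)).
In Python, from rig import monitor, vision, sign_off, r gives the robot as it stands.
- The arm moves only by the shell command python3 -m inch 'ROWS' [FORCE]. ROWS is JSON, a list of rows, each an object with "dp": the shift along the tool's x, y, z in mm, a list of three; "angular": the turn, a rotation vector about the tool's x, y, z in rad, a list of three; "fingers": the closure in counts, from 0 (fully open) to 255 (shut). A call has 1 to 12 rows; each row is the pose to reach, as a shift and turn from the pose commanded when the call began, along the tool's axes at that moment; what a row does not reach only later rows make up. A row lasts 1/12 s, in which the tool goes at most 41.7 mm and 7.16 degrees, less where a joint would pass 70% of its speed; a pose out of reach is approached as far as the arm can. A call with a gripper value outside its range is refused whole. The fingers move at their own pace and stop on an object; FORCE is the grip in N (left out, the last holds). Time passes only in rows, so rows that repeat a pose let the fingers close. It gives the time, the measured TCP pose, the force and the opening at its end, in the units of the state.
- monitor.sense(): the state, without advancing time (a new reading comes with each control period).
- vision.grab_frame(name): name is "scene" or "side" or "wrist"; returns (picture, depth): 420x560x3 uint8, blue, green, red; 420x560 float32, mm along the optical axis (not along the pixel's ray), 0 where there is no reading.
- vision.camera_params(name): a dict with "fx", "fy", "cx", "cy" (pixels), "R" (3x3) and "t" (3): a world point X has camera coordinates R X + t. Camera axes: x right, y down, z forward; pixel columns grow to the right and rows downward; lengths in mm; the calibration is good to about 2 mm. A picture is of the moment at which its call begins: read the wrist's pose just before it. camera_params takes no time and is no camera call; for the wrist camera it gives the pose at the moment of the call.
- sign_off(): hands the job in, once; it reports no verdict.
The state is a dict: "clock": time; "qpos": joint angles; "qvel": joint speeds; "joint_efforts": joint torques, N m; "eef_pos": TCP position; "tcp_rot": TCP orientation; "contact_force": force on the tool from outside, world axes, zero at the start; "wrist_torque": the same for the moment, N m; "opening": opening from 0.0 (shut) to 1.0 (fully open).
Only numpy, scipy, OpenCV 4.12 (cv2) and the standard library are available. Lean on these libraries where they do the work, as an engineer would, in place of code of your own. Each camera call takes 0.05 s, during which the arm holds its last target.

## Working session

There is one attempt and no reset: what is moved stays moved. The work goes in short steps, Python scripts to look and compute and a shell command to move; the robot and the scene stay as the last step left them, time stands still between calls to the robot, and variables do not carry over. Pictures are saved under pics/ and viewed, and the job is handed in when it is done.

```bash
ls; mkdir -p pics
python3 - <<'E'
from rig import monitor, vision, r
import cv2
s=monitor.sense(); print(s)
for n in ("scene","side","wrist"):
    p,d=vision.grab_frame(n); cv2.imwrite(f"pics/{n}0.png",p)
    import numpy as np; np.save(f"pics/{n}0.npy",d)
    c=vision.camera_params(n); print(n,c)
    import pickle; pickle.dump(c,open(f"pics/{n}0.pkl","wb"))
E
```

```text
pics
{'clock': 0.0, 'qpos': array([-2.40842158e-03,  3.53631953e-01,  1.63414035e+00, -1.69604502e-05,
        1.15518241e+00, -2.42829215e-03]), 'qvel': array([-8.52393615e-04,  8.49764252e-04,  9.63640673e-05,  3.28167284e-04,
       -1.54202690e-03,  2.71264674e-04]), 'joint_efforts': array([-2.03471049e-03, -6.05236173e+01, -3.42063046e+01, -2.62302356e-04,
        9.48130677e-03,  3.61521288e-06]), 'eef_pos': array([ 6.24477161e+02, -9.88983751e-03,  1.93869164e+02]), 'tcp_rot': array([3.14158045e+00, 1.36208901e-03, 2.67206366e-05]), 'contact_force': array([ 0.51919664, -0.27390453, -0.41999846]), 'wrist_torque': array([-0.05182737, -0.00011629, -0.03542491]), 'opening': 0.999906201420508}
scene {'fx': 436.486399275116, 'fy': 436.486399275116, 'cx': 281.72696464420517, 'cy': 209.89873480894008, 'R': array([[-0.85825882, -0.51315182,  0.00818539],
       [-0.38767893,  0.63778633, -0.6655326 ],
       [ 0.33629874, -0.57437253, -0.7463239 ]]), 't': array([491.07739433, 230.65264835, 737.33471609])}
side {'fx': 543.8602960753034, 'fy': 543.8602960753034, 'cx': 279.8573778825682, 'cy': 206.03966883638694, 'R': array([[-0.93860335, -0.34499427, -0.00164213],
       [-0.17738763,  0.48667845, -0.85538162],
       [ 0.29590095, -0.80257276, -0.51799574]]), 't': array([ 541.95057343,  102.46743365, 1070.95302936])}
wrist {'fx': 353.12855931976594, 'fy': 353.12855931976594, 'cx': 277.6966983729389, 'cy': 206.0614578544587, 'R': array([[ 9.99999605e-01, -9.57415855e-05, -8.83262681e-04],
       [ 1.51497498e-04, -9.61239652e-01,  2.75714180e-01],
       [-8.75424424e-04, -2.75714205e-01, -9.61239258e-01]]), 't': array([-624.18944209,  -36.40153806,  378.97782134])}
```

View pics/scene0.png

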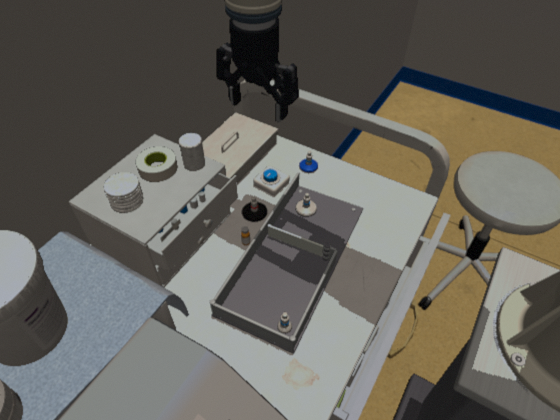

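View pics/side0.png

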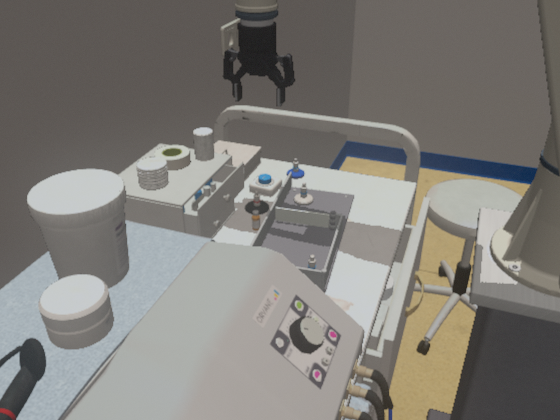

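View pics/wrist0.png

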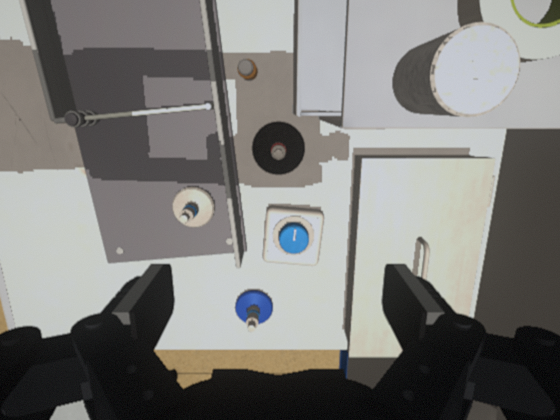

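Candidates for the used electrode (wrist picture):
- cream disc at (193,207), on the apron
- blue disc at (253,307), the excluded look-alike
- black big disc at (278,148), behind the fence
- pen electrode, seen at (284,322) in the scene picture

I choose the cream disc on the apron. Next I'll crop close and measure.

```bash
cat > h.py <<'E'
import numpy as np,cv2,pickle
def load(n,k=0):
    return cv2.imread(f"pics/{n}{k}.png"),np.load(f"pics/{n}{k}.npy"),pickle.load(open(f"pics/{n}{k}.pkl","rb"))
def ray(c,u,v,z):
    d=np.array([(u-c['cx'])/c['fx'],(v-c['cy'])/c['fy'],1.]); R=np.array(c['R']);t=np.array(c['t'])
    o=-R.T@t; w=R.T@d; return o+w*(z-o[2])/w[2]
def cloud(d,c):
    v,u=np.mgrid[:d.shape[0],:d.shape[1]]
    P=np.stack([(u-c['cx'])/c['fx']*d,(v-c['cy'])/c['fy']*d,d],-1)
    W=(P-np.array(c['t']))@np.array(c['R']); W[d<=0]=np.nan; return W
def proj(c,X):
    p=np.array(c['R'])@np.array(X)+np.array(c['t']); return c['cx']+c['fx']*p[0]/p[2],c['cy']+c['fy']*p[1]/p[2]
E
python3 - <<'E'
from h import *
im,d,c=load("wrist")
cv2.imwrite("pics/w_crop.png",cv2.resize(im[0:280,10:300],None,fx=2.1,fy=2.1,interpolation=cv2.INTER_CUBIC))
W=cloud(d,c)
for n,p in dict(elec=(193,207),stem=(184,215),base=(130,230),post=(73,118),flap=(140,112),fence=(226,150),fenceend=(239,262),corner=(107,258),table=(60,230),pen=(110,30),apron_front=(220,245)).items():
    print(n,p,np.round(W[p[1],p[0]],1))
im,d,c=load("scene"); W=cloud(d,c)
for n,p in dict(elec=(306,212),stem=(307,196),penel=(285,313),base=(330,215),post=(327,250),fence=(270,240)).items():
    print(n,p,np.round(W[p[1],p[0]],1))
cv2.imwrite("pics/s_crop.png",cv2.resize(im[140:350,190:390],None,fx=2.8,fy=2.8,interpolation=cv2.INTER_CUBIC))
E
```

```text
elec (193, 207) [538.3 -30.3  29.7]
stem (184, 215) [534.6 -31.9  51.6]
base (130, 230) [460.8 -63.7   5.6]
post (73, 118) [442.4  58.2  50.8]
flap (140, 112) [499.5  63.2  43. ]
fence (226, 150) [575.4  28.4  38.5]
fenceend (239, 262) [585.1 -83.3  46.4]
corner (107, 258) [430.7 -97.5   5.4]
table (60, 230) [ 3.796e+02 -6.580e+01  1.000e-01]
pen (110, 30) [465.1 137.6   5.9]
apron_front (220, 245) [559.6 -81.4   6. ]
elec (306, 212) [524.8 -19.5  15.5]
stem (307, 196) [531.2 -31.9  49.5]
penel (285, 313) [433.  223.3  55. ]
base (330, 215) [480.1 -43.6   9. ]
post (327, 250) [435.9  63.4  40.7]
fence (270, 240) [554.3  75.9   5.7]
```

View pics/w_crop.png

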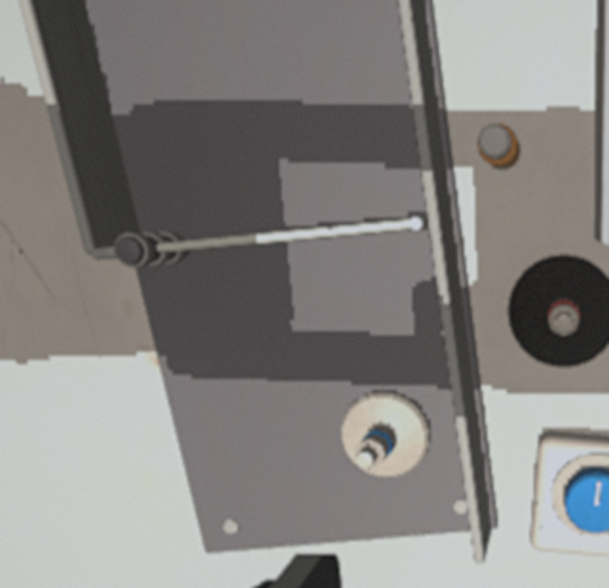

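View pics/s_crop.png

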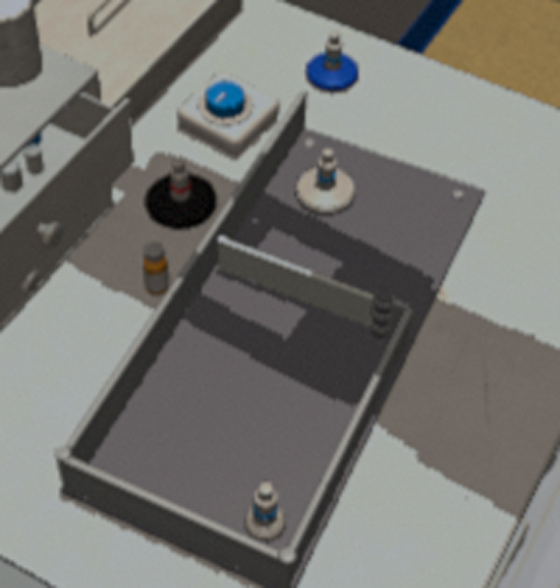

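Run:
```python
from h import *
im,d,c=load("wrist"); f=lambda x,y,z: ray(c,x/2.1+10,y/2.1,z)
A=f(474,556,46);B=f(399,2,46);print("fence inner",A,B,"yaw",np.degrees(np.arctan2(*(B-A)[[1,0]])))
A2=f(486,556,46);B2=f(411,2,46);print("fence outer",A2,B2)
C=f(207,552,6);D=f(492,526,0);print("base corner",C, D)
P=f(132,250,50);Q=f(417,223,42);print("post",P,"edge",Q, "yaw flap",np.degrees(np.arctan2(*(Q-P)[[1,0]]))+90,np.hypot(*(Q-P)[:2]))
E1=f(160,358,6);print("base left edge",E1, np.degrees(np.arctan2(*(E1-C)[[1,0]])))
# cream disc mask
hsv=cv2.cvtColor(im,cv2.COLOR_BGR2HSV)
m=cv2.inRange(hsv,(8,30,120),(30,120,255));m[:180]=0;m[235:]=0;m[:,:165]=0;m[:,220:]=0
cs,_=cv2.findContours(m,cv2.RETR_EXTERNAL,cv2.CHAIN_APPROX_NONE);k=max(cs,key=cv2.contourArea);e=cv2.fitEllipse(cv2.convexHull(k));print(e)
print("disc",ray(c,*e[0],18))
W=cloud(d,c)
# fence/wall tops from depth
s=W[(W[...,2]>42)&(W[...,2]<49)];s=s[(s[:,0]>400)&(s[:,0]<620)&(s[:,1]<250)]
r_=s[(s[:,0]>545)];print(len(r_)); p=np.polyfit(r_[:,1],r_[:,0],1);print("fence line x=",p,np.degrees(np.arctan(p[0])))
im,d,c=load("scene"); f=lambda x,y,z: ray(c,x/2.8+190,y/2.8+140,z)
print("S: fence end",f(305,97,46),"far -y corner",f(65,455,46),"far +y",f(289,553,46),"base corner",f(484,190,6),"post",f(383,300,50),"edge",f(220,243,42))
hsv=cv2.cvtColor(im,cv2.COLOR_BGR2HSV)
for n,b in dict(used=(292,198,320,218),pen=(274,316,298,335)).items():
    m=cv2.inRange(hsv,(5,25,100),(30,140,255));mm=m*0;mm[b[1]:b[3],b[0]:b[2]]=m[b[1]:b[3],b[0]:b[2]]
    cs,_=cv2.findContours(mm,cv2.RETR_EXTERNAL,cv2.CHAIN_APPROX_NONE);k=max(cs,key=cv2.contourArea);e=cv2.fitEllipse(cv2.convexHull(k));print(n,e,ray(c,*e[0],16))
```

```text
fence inner [581.64808868 -86.5112912   46.        ] [559.92209671 152.06381136  46.        ] yaw 95.20332428358083
fence outer [587.44346348 -86.50941079  46.        ] [564.65354305 152.06230516  46.        ]
base corner [ 431.99225486 -103.22506618    6.        ] [586.01032316 -90.56510484   0.        ]
post [441.66136974  57.22650127  50.        ] edge [561.72868381  68.21308594  42.        ] yaw flap 95.22820752786619 120.5689219919638
base left edge [422.43556201   2.92047607   6.        ] 95.1446889795139
((193.02748107910156, 206.48423767089844), (38.38456726074219, 41.598628997802734), 120.45384216308594)
disc [535.40919887 -33.08326044  18.        ]
1941
fence line x= [-6.88614903e-02  5.77381111e+02] -3.939254093634571
S: fence end [578.16668875 -81.81219165  46.        ] far -y corner [548.89246423 264.67879042  46.        ] far +y [402.19166396 249.39637698  46.        ] base corner [ 429.9761516  -100.88322405    6.        ] post [436.75302922  64.36743506  50.        ] edge [558.60574862  73.39453174  42.        ]
used ((305.6319580078125, 207.52500915527344), (14.796661376953125, 20.41742515563965), 108.23097229003906) [531.3706955  -29.81046541  16.        ]
pen ((284.2213134765625, 325.00311279296875), (12.830467224121094, 13.523336410522461), 102.26595306396484) [432.91714069 224.91260314  16.        ]
```

The crop confirms the cream disc with a grey and blue stem at wrist pixel (193,207): on the apron, on the base plate, with the right diameter. Tray yaw is about 95.2°. I'll move above the apron with the jaw axis turned about -55° and look again from closer.

```bash
python3 -m inch '[{"dp":[-10,3,8],"angular":[0,0,0.12],"fingers":0},{"dp":[-20,5,16],"angular":[0,0,0.24],"fingers":0},{"dp":[-35,9,28],"angular":[0,0,0.36],"fingers":0},{"dp":[-50,13,40],"angular":[0,0,0.48],"fingers":0},{"dp":[-65,17,52],"angular":[0,0,0.6],"fingers":0},{"dp":[-80,22,64],"angular":[0,0,0.72],"fingers":0},{"dp":[-95,26,76],"angular":[0,0,0.84],"fingers":0},{"dp":[-110,30,88],"angular":[0,0,0.94],"fingers":0},{"dp":[-119,32,95],"angular":[0,0,0.96],"fingers":0},{"dp":[-119,32,95],"angular":[0,0,0.96],"fingers":0},{"dp":[-119,32,95],"angular":[0,0,0.96],"fingers":0}]' 60
python3 - <<'E'
from rig import monitor, vision, r
import cv2,numpy as np,pickle
print(r.grip_point_offset, monitor.sense()['eef_pos'],monitor.sense()['tcp_rot'])
for n in ("wrist","side"):
    c=vision.camera_params(n); p,d=vision.grab_frame(n); cv2.imwrite(f"pics/{n}1.png",p); np.save(f"pics/{n}1.npy",d)
    pickle.dump(c,open(f"pics/{n}1.pkl","wb"))
from h import *
im,d,c=load("wrist",0);W=cloud(d,c)
for p in [(297,60),(320,20),(320,113),(350,160),(360,250),(322,60)]: print(p,np.round(W[p[1],p[0]]))
E
```

```text
clock: 1.07
eef_pos: [506.2, -32.0, 99.7]
tcp_rot: [-3.142, 0.0, -0.957]
contact_force: [1.0, -1.0, 0.7]
opening: 1.0
18.700000000000003 [506.23401093 -32.0184917   99.71485895] [-3.14152860e+00  6.32370958e-05 -9.57265303e-01]
(297, 60) [636.  97. 135.]
(320, 20) [656. 131.  77.]
(320, 113) [654.  64. 119.]
(350, 160) [701.  13.   1.]
(360, 250) [707. -71.  45.]
(322, 60) [659. 103.  75.]
```

View pics/wrist1.png

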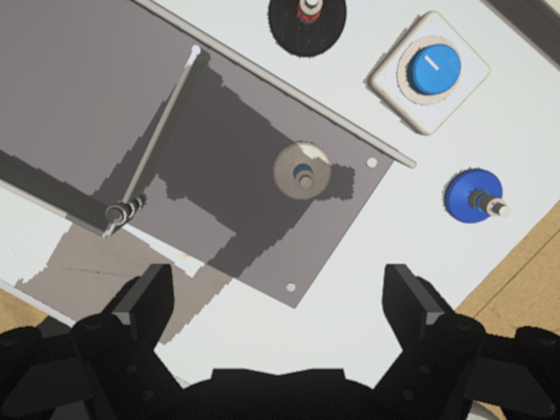

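View pics/side1.png

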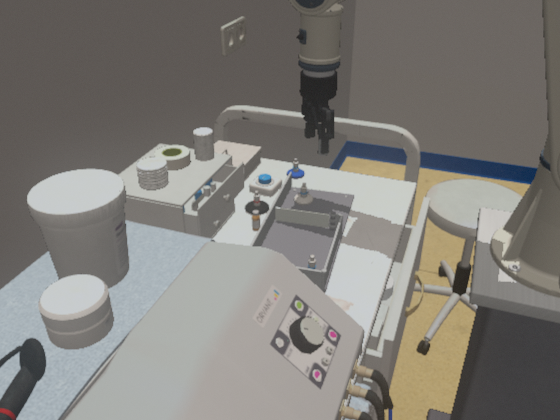

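Run:
```python
from h import *
im,d,c=load("wrist",1)
cv2.imwrite("pics/w1_crop.png",cv2.resize(im[0:320,80:430],None,fx=1.85,fy=1.85,interpolation=cv2.INTER_CUBIC))
W=cloud(d,c)
for p in [(302,160),(302,171),(250,235),(195,50),(116,213),(160,270),(165,275),(150,285),(395,275),(400,285)]: print(p,np.round(W[p[1],p[0]],1))
o=-np.array(c['R']).T@np.array(c['t']);print("cam",o)
```

```text
(302, 160) [541.4 -29.7  17.8]
(302, 171) [537.4 -30.6  42.5]
(250, 235) [465.4 -33.1   5.3]
(195, 50) [560.4  68.5  42.3]
(116, 213) [442.8  56.6  51.3]
(160, 270) [489.6   9.5 159.6]
(165, 275) [488.    6.9 158.1]
(150, 285) [490.3   9.3 171.8]
(395, 275) [539.1 -61.5 162.8]
(400, 285) [538.5 -61.9 168.8]
cam [563.30313024   7.66376504 279.46691224]
```

View pics/w1_crop.png

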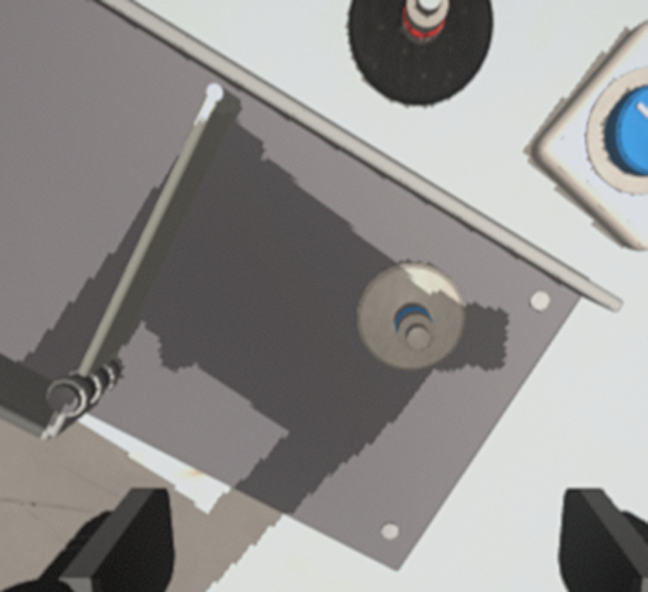

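Run:
```python
from h import *
im,d,c=load("wrist",1); W=cloud(d,c)
T=np.array([506.2,-32.0,99.7]);a=-0.957;tx=np.array([np.cos(a),np.sin(a),0]);ty=np.array([np.sin(a),-np.cos(a),0])
for dx in(-42.5,-57,42.5,57):
  for dy in(-11,11):
    for z in(13,60): print(dx,dy,z,np.round(proj(c,T+dx*tx+dy*ty+[0,0,z])))
# tool-frame finger points from depth
D=(W-T);X=D@tx;Y=D@ty;Z=D[...,2]
m=(Z>5)&(np.abs(X)<90)&(np.abs(Y)<60)&(Z<110)
for s in(-1,1):
    k=m&(X*s>0); print(s,k.sum(),'zmin',np.nanmin(Z[k]));
    for z0 in range(10,100,10):
        q=k&(Z>=z0)&(Z<z0+10)
        if q.sum()>5: print(z0,np.round([X[q].min(),X[q].max(),Y[q].min(),Y[q].max()],1),q.sum())
f=lambda x,y,z: ray(c,x/1.85+80,y/1.85,z)
print('corner',f(398,571,6),'corner2 -y',f(580,297,6),'post',f(67,393,50),'edge',f(215,92,42),'fence end inner',f(610,309,46),f(100,2,46),'fence end outer',f(622,303,46))
hull=None
g=cv2.cvtColor(im,cv2.COLOR_BGR2GRAY)
cc=f(411,316,18);print('disc',cc, f(358,316,18)-f(465,316,18), f(411,262,18)-f(411,369,18)); print('stemtop',f(418,336,52))
```

```text
-42.5 -11 13 [192. 227.]
-42.5 -11 60 [162. 269.]
-42.5 11 13 [195. 267.]
-42.5 11 60 [167. 320.]
-57 -11 13 [163. 227.]
-57 -11 60 [123. 269.]
-57 11 13 [167. 267.]
-57 11 60 [130. 320.]
42.5 -11 13 [362. 227.]
42.5 -11 60 [391. 269.]
42.5 11 13 [359. 267.]
42.5 11 60 [386. 320.]
57 -11 13 [391. 227.]
57 -11 60 [430. 269.]
57 11 13 [387. 267.]
57 11 60 [423. 320.]
-1 12066 zmin 49.578164135488734
50 [-55.3 -41.9 -11.1  11.7] 531
60 [-56.2 -41.8 -11.2  12.3] 918
70 [-56.4 -41.4 -11.1  11.8] 1138
80 [-55.6 -41.7 -11.6   6. ] 1018
90 [-73.5 -38.9 -13.6  13.2] 1723
1 12198 zmin 49.57842463620774
50 [ 42.5  56.6 -10.9  11.9] 532
60 [ 42.3  56.8 -11.   12.4] 916
70 [ 42.3  57.  -11.1  12.2] 1133
80 [ 42.2  56.5 -11.6   5.8] 1029
90 [ 38.9  74.5 -13.8  13.2] 1751
corner [ 431.22541344 -103.93601734    6.        ] corner2 -y [580.97745482 -89.78435255   6.        ] post [442.5458963   56.98538225  50.        ] edge [560.97704008  68.01053433  42.        ] fence end inner [581.29390947 -87.18502852  46.        ] [562.53579528 110.8395813   46.        ] fence end outer [585.42534388 -89.27550915  46.        ]
disc [534.91493248 -34.59756677  18.        ] [-24.93597475  35.41030833   0.        ] [35.33745227 25.90418173  0.        ]
stemtop [534.24268333 -35.38289675  52.        ]
```

Run:
```python
from h import *
im,d,c=load("side",1); W=cloud(d,c)
T=np.array([506.2,-32.0,99.7]);a=-0.957;tx=np.array([np.cos(a),np.sin(a),0]);ty=np.array([np.sin(a),-np.cos(a),0])
for dx in(-50,50):
  for z in(0,13,50): print(dx,z,np.round(proj(c,T+dx*tx+[0,0,z])))
D=(W-T);X=D@tx;Y=D@ty;Z=D[...,2]
m=(Z>-20)&(np.abs(X)<90)&(np.abs(Y)<40)&(Z<80)
for s in(-1,1):
    k=m&(X*s>0); print(s,k.sum(),np.nanmin(Z[k]),np.argwhere(k)[-1][::-1])
cv2.imwrite("pics/side1c.png",cv2.resize(im[60:220,230:390],None,fx=4,fy=4,interpolation=cv2.INTER_CUBIC)[:600])
```

```text
-50 0 [323. 176.]
-50 13 [323. 171.]
-50 50 [324. 155.]
50 0 [308. 156.]
50 13 [309. 151.]
50 50 [309. 136.]
-1 143 47.4952214341473 [326 155]
1 133 46.09992101678155 [309 138]
```

View pics/side1c.png

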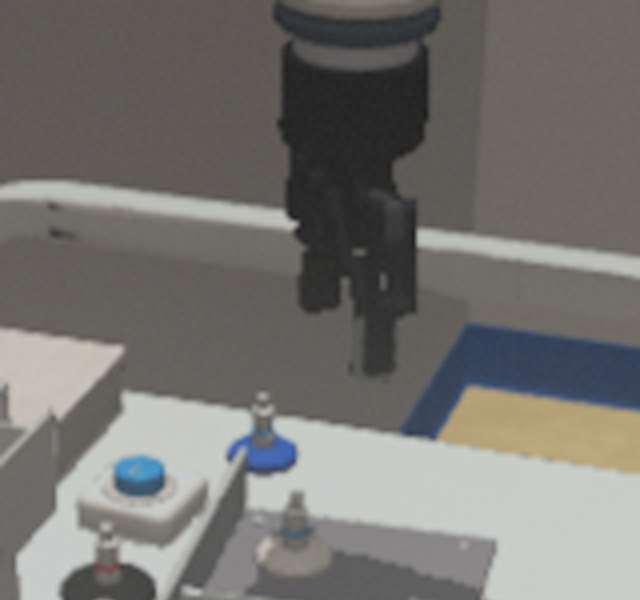

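```bash
cat > plan.py <<'E'
import numpy as np
O=np.array([494.7,63.0]);YAW=np.radians(95.3)
ex=np.array([np.cos(YAW),np.sin(YAW)]);ey=np.array([-ex[1],ex[0]])
def tw(p): return O+p[0]*ex+p[1]*ey
def wt(p): d=np.array(p)-O; return np.array([d@ex,d@ey])
def gap(A,B): return np.hypot(*(np.array(A)-B))-14.5
def corners(C,phi):
    u=np.array([np.sin(phi),np.cos(phi)]);v=np.array([np.cos(phi),-np.sin(phi)])
    return [np.array(C)+s*7.25*u+t*11*v for s,t in((1,1),(1,-1),(-1,-1),(-1,1))]
def theta(A,phi):
    th=0
    for k in corners(A,phi):
        d=k-[0,50]; r=np.hypot(*d)
        if r<119 and d[0]>-30:
            # panel apron-side face at distance 2 from mid: n=(cos,sin); n.d = -2 
            a=np.arctan2(d[0],-d[1]) # angle of point
            th=max(th,a+np.arcsin(2/r))
    return th
def segd(p,a,b):
    a,b,p=map(np.array,(a,b,p));t=np.clip((p-a)@(b-a)/((b-a)@(b-a)),0,1);return np.hypot(*(p-a-t*(b-a)))
def recd(p,C,phi):
    c=corners(C,phi);best=min(((segd(p,c[i],c[(i+1)%4]),i) for i in range(4)))
    i=best[1];a,b=c[i],c[(i+1)%4];t=np.clip((p-a)@(b-a)/((b-a)@(b-a)),0,1);q=a+t*(b-a)
    return best[0],q
def sim(pts,e,n=150,verbose=True):
    """pts: list of (A,B)"""
    e=np.array(e,float)
    for (A0,B0),(A1,B1) in zip(pts[:-1],pts[1:]):
        for i in range(1,n+1):
            s=i/n;A=np.array(A0)*(1-s)+np.array(A1)*s;B=np.array(B0)*(1-s)+np.array(B1)*s
            u=A-B;phi=np.arctan2(u[0],u[1])
            for _ in range(20):
                d,q=recd(e,B,phi)
                if d<22.5: e=e+(e-q)/d*(22.5-d)
                if e[1]<-49.5:e[1]=-49.5
            if i%(n//4)==0 and verbose:
                th=theta(A,phi);edge=[119*np.sin(th),50-119*np.cos(th)]
                dA,_=recd(e,A,phi);d,q=recd(e,B,phi)
                print(f"A{np.round(A)} B{np.round(B)} phi{np.degrees(phi):.0f} gap{gap(A,B):.0f} th{np.degrees(th):.0f} e{np.round(e,1)} alpha{np.degrees(np.arctan2(q[1]-e[1],e[0]-q[0])):.0f} clrflap{segd(e,[0,50],edge)-24.5:.0f} clrA{dA-22.5:.0f} rA{np.hypot(A[0],A[1]-50):.0f}")
    return e
E
cat > p.py <<'E'
from plan import *
def AB(B,phi,L): p=np.radians(phi);return (np.array(B)+L*np.array([np.sin(p),np.cos(p)]),np.array(B,float))
L=99.5
pts=[AB((-142,-12),60,L),AB((-101,-36),60,L),AB((-55,-36),60,L),(np.array([85,20.]),np.array([30,-36.])),(np.array([101,26.]),np.array([86,-37.]))]
if __name__=="__main__": sim(pts,(-100.5,-31))
E
python3 p.py
```

```text
A[-46.  32.] B[-132.  -18.] phi60 gap85 th0 e[-99.  -31.6] alpha20 clrflap74 clrA50 rA49
A[-36.  26.] B[-122.  -24.] phi60 gap85 th0 e[-88.1 -34.9] alpha13 clrflap64 clrA48 rA43
A[-25.  20.] B[-112.  -30.] phi60 gap85 th0 e[-77.4 -36.3] alpha2 clrflap53 clrA44 rA39
A[-15.  14.] B[-102.  -36.] phi60 gap85 th0 e[-68.2 -35.3] alpha-16 clrflap44 clrA41 rA39
A[-3. 14.] B[-90. -36.] phi60 gap85 th14 e[-58.1 -31.1] alpha-29 clrflap51 clrA40 rA36
A[ 8. 14.] B[-78. -36.] phi60 gap85 th27 e[-49.6 -26.2] alpha-30 clrflap55 clrA40 rA37
A[19. 14.] B[-67. -36.] phi60 gap85 th45 e[-41.1 -21.3] alpha-30 clrflap55 clrA40 rA41
A[31. 14.] B[-56. -36.] phi60 gap85 th57 e[-32.6 -16.4] alpha-30 clrflap49 clrA40 rA47
A[44. 15.] B[-34. -36.] phi57 gap79 th66 e[-18.2  -6.8] alpha-46 clrflap35 clrA35 rA56
A[58. 17.] B[-13. -36.] phi53 gap74 th73 e[-14.5  -0.3] alpha-92 clrflap28 clrA41 rA67
A[71. 18.] B[  8. -36.] phi49 gap69 th77 e[-14.5  -0.3] alpha-131 clrflap28 clrA54 rA78
A[84. 20.] B[ 29. -36.] phi45 gap64 th79 e[-14.5  -0.3] alpha-135 clrflap28 clrA66 rA89
A[89. 21.] B[ 44. -36.] phi38 gap59 th81 e[-14.5  -0.3] alpha-142 clrflap28 clrA71 rA93
A[93. 23.] B[ 58. -36.] phi31 gap55 th81 e[-14.5  -0.3] alpha-149 clrflap28 clrA74 rA97
A[97. 24.] B[ 71. -37.] phi23 gap52 th82 e[-14.5  -0.3] alpha-157 clrflap28 clrA78 rA100
A[101.  26.] B[ 85. -37.] phi14 gap50 th82 e[-14.5  -0.3] alpha-163 clrflap28 clrA83 rA104
```

```bash
cat > p.py <<'E'
from plan import *
def AB(B,phi,L): p=np.radians(phi);return (np.array(B)+L*np.array([np.sin(p),np.cos(p)]),np.array(B,float))
L=99.5
pts=[AB((-144,-10),62,L),AB((-105,-26),66,L),AB((-55,-31),62,L),(np.array([82,20.]),np.array([30,-32.])),(np.array([99,26.]),np.array([85,-33.]))]
if __name__=="__main__":
    for off in((0,0),(0,3),(0,-3)): print(off);sim(pts,np.array((-100.5,-31))+off)
E
python3 p.py
```

```text
(0, 0)
A[-46.  31.] B[-134.  -14.] phi63 gap85 th0 e[-100.5  -31. ] alpha25 clrflap76 clrA50 rA49
A[-35.  26.] B[-125.  -18.] phi64 gap85 th0 e[-93.2 -34.5] alpha26 clrflap69 clrA51 rA43
A[-25.  20.] B[-115.  -22.] phi65 gap85 th0 e[-84.  -39.2] alpha28 clrflap59 clrA51 rA39
A[-15.  15.] B[-106.  -26.] phi66 gap85 th0 e[-74.9 -44.2] alpha30 clrflap50 clrA52 rA38
A[-3. 15.] B[-93. -27.] phi65 gap85 th14 e[-65.  -49.5] alpha43 clrflap63 clrA57 rA35
A[ 9. 15.] B[-80. -28.] phi64 gap85 th31 e[-51.6 -49.5] alpha40 clrflap71 clrA56 rA36
A[21. 15.] B[-68. -30.] phi63 gap85 th50 e[-38.4 -49.5] alpha36 clrflap76 clrA55 rA40
A[32. 16.] B[-56. -31.] phi62 gap85 th61 e[-25.2 -49.5] alpha33 clrflap75 clrA54 rA47
A[45. 17.] B[-34. -31.] phi59 gap78 th68 e[ -3.5 -49.5] alpha34 clrflap69 clrA49 rA56
A[57. 18.] B[-13. -31.] phi55 gap71 th73 e[ 17.4 -49.5] alpha36 clrflap66 clrA45 rA66
A[69. 19.] B[  8. -32.] phi50 gap65 th77 e[ 38.2 -49.5] alpha38 clrflap64 clrA42 rA76
A[81. 20.] B[ 29. -32.] phi45 gap59 th79 e[ 58.7 -49.5] alpha41 clrflap62 clrA39 rA87
A[86. 21.] B[ 44. -32.] phi38 gap54 th80 e[ 72.
[... 2390 characters left out ...]
clrA54 rA47
A[45. 17.] B[-34. -31.] phi59 gap78 th68 e[ -3.5 -49.5] alpha34 clrflap69 clrA49 rA56
A[57. 18.] B[-13. -31.] phi55 gap71 th73 e[ 17.4 -49.5] alpha36 clrflap66 clrA45 rA66
A[69. 19.] B[  8. -32.] phi50 gap65 th77 e[ 38.2 -49.5] alpha38 clrflap64 clrA42 rA76
A[81. 20.] B[ 29. -32.] phi45 gap59 th79 e[ 58.7 -49.5] alpha41 clrflap62 clrA39 rA87
A[86. 21.] B[ 44. -32.] phi38 gap54 th80 e[ 72.6 -49.5] alpha38 clrflap61 clrA39 rA91
A[90. 23.] B[ 57. -32.] phi31 gap50 th81 e[ 86.  -49.5] alpha31 clrflap61 clrA39 rA94
A[95. 24.] B[ 71. -33.] phi23 gap47 th82 e[100.  -49.5] alpha23 clrflap60 clrA41 rA98
A[99. 26.] B[ 84. -33.] phi14 gap46 th82 e[114.6 -49.5] alpha18 clrflap59 clrA44 rA102
```

```bash
cat > rows.py <<'E'
from plan import *
def AB(B,phi,L=99.5): p=np.radians(phi);return (np.array(B)+L*np.array([np.sin(p),np.cos(p)]),np.array(B,float))
def pose(A,B): 
    m=tw((np.array(A)+B)/2);u=np.array(A)-B;phi=np.arctan2(u[0],u[1]);return m,YAW-np.pi/2-phi,gap(A,B)
def row(cur,A,B,z):
    """cur=(x,y,z,yaw) commanded; returns dp,rz"""
    m,y,g=pose(A,B);x0,y0,z0,a=cur;d=m-[x0,y0]
    tx=np.array([np.cos(a),np.sin(a)]);ty=np.array([np.sin(a),-np.cos(a)])
    return np.round([d@tx,d@ty,z0-z],1).tolist(),round(float(a-y),3),round(g,1)
def after(cur,dp,rz):
    x0,y0,z0,a=cur;p=np.array([x0,y0])+dp[0]*np.array([np.cos(a),np.sin(a)])+dp[1]*np.array([np.sin(a),-np.cos(a)])
    return (p[0],p[1],z0-dp[2],a-rz)
def fingers(cur): # tray pos of A,B for gap 85
    a=cur[3];t=49.75*np.array([np.cos(a),np.sin(a)]);return wt(np.array(cur[:2])-t),wt(np.array(cur[:2])+t)
E
python3 - <<'E'
from rows import *
cur=(506.0,-32.0,99.6,-0.96)
print(row(cur,*AB((-144,-8),62),20))
E
```

```text
([-5.0, 17.7, 79.6], 0.03, np.float64(85.0))
```

```bash
python3 -m inch '[{"dp":[-5,18,10],"angular":[0,0,0.03],"fingers":0},{"dp":[-5,18,25],"angular":[0,0,0.03],"fingers":0},{"dp":[-5,18,40],"angular":[0,0,0.03],"fingers":0},{"dp":[-5,18,55],"angular":[0,0,0.03],"fingers":0},{"dp":[-5,18,70],"angular":[0,0,0.03],"fingers":0},{"dp":[-5,18,80],"angular":[0,0,0.03],"fingers":0},{"dp":[-5,18,80],"angular":[0,0,0.03],"fingers":0}]'
cat > look.py <<'E'
import sys
from rig import monitor, vision
import cv2,numpy as np,pickle
k=sys.argv[1]
for n in sys.argv[2:]:
    c=vision.camera_params(n); p,d=vision.grab_frame(n); cv2.imwrite(f"pics/{n}{k}.png",p); np.save(f"pics/{n}{k}.npy",d); pickle.dump(c,open(f"pics/{n}{k}.pkl","wb"))
s=monitor.sense();print(s['eef_pos'].round(1),s['tcp_rot'].round(3),s['contact_force'].round(1),s['opening'])
E
python3 look.py 2 scene side wrist
python3 - <<'E'
from h import *
s=cv2.imread("pics/scene2.png")[100:350,190:390];b=cv2.imread("pics/side2.png")[80:280,230:390]
cv2.imwrite("pics/c2.png",np.hstack([cv2.resize(s,(480,600),interpolation=cv2.INTER_CUBIC)[:, :400],cv2.resize(b,(400,500),interpolation=cv2.INTER_CUBIC)[[*range(500)]+[499]*100]]))
from rig import monitor
T=monitor.sense()['eef_pos'];a=monitor.sense()['tcp_rot'][2];tx=np.array([np.cos(a),np.sin(a),0]);ty=np.array([np.sin(a),-np.cos(a),0])
for n in("scene","side","wrist"):
    im,d,c=load(n,2);W=cloud(d,c);D=(W-T);X=D@tx;Y=D@ty;Z=D[...,2]
    for s in(-1,1):
        m=(Z>-5)&(np.abs(X)>41)&(np.abs(X)<58)&(np.abs(Y)<13)&(Z<80)&(X*s>0)
        if n=="scene" or 1:
            print(n,s,m.sum(),np.nanmin(Z[m]) if m.any() else None)
E
```

```text
clock: 1.75
eef_pos: [488.2, -38.0, 18.3]
tcp_rot: [3.14, 0.001, -0.989]
contact_force: [-0.4, 0.2, 0.8]
opening: 1.002
[489.3 -38.2  20.2] [-3.141e+00 -1.000e-03 -9.890e-01] [-0.7 -0.2  0.1] 0.9958370205523767
scene -1 96 46.47589313996973
scene 1 25 49.07361397680462
side -1 106 46.07853390817748
side 1 78 46.26668198998529
wrist -1 2618 49.00088398118818
wrist 1 2624 49.07797735114917
```

View pics/c2.png

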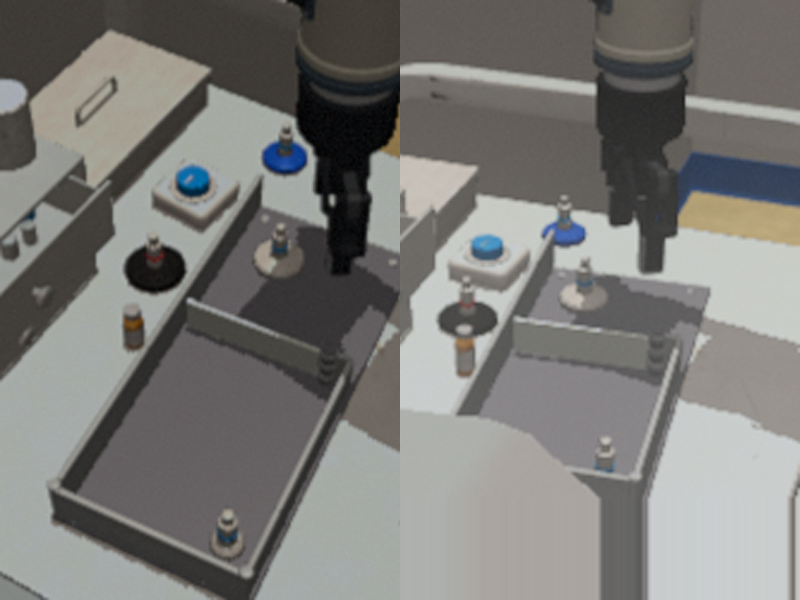

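```bash
python3 -m inch '[{"dp":[0,0,8],"angular":[0,0,0],"fingers":0},{"dp":[0,0,16],"angular":[0,0,0],"fingers":0},{"dp":[0,0,24],"angular":[0,0,0],"fingers":0},{"dp":[0,0,32],"angular":[0,0,0],"fingers":0},{"dp":[0,0,38],"angular":[0,0,0],"fingers":0},{"dp":[0,0,42],"angular":[0,0,0],"fingers":0},{"dp":[0,0,45],"angular":[0,0,0],"fingers":0},{"dp":[0,0,45],"angular":[0,0,0],"fingers":0}]'
python3 look.py 3 scene side wrist
python3 - <<'E'
from h import *
s=cv2.imread("pics/scene3.png")[150:300,240:390];b=cv2.imread("pics/side3.png")[150:250,250:350]
cv2.imwrite("pics/c3.png",np.hstack([cv2.resize(s,(400,400),interpolation=cv2.INTER_CUBIC),cv2.resize(b,(400,400),interpolation=cv2.INTER_CUBIC)]))
from rig import monitor
T=monitor.sense()['eef_pos'];a=monitor.sense()['tcp_rot'][2];tx=np.array([np.cos(a),np.sin(a),0]);ty=np.array([np.sin(a),-np.cos(a),0])
for n in("scene","side","wrist"):
    im,d,c=load(n,3);W=cloud(d,c);D=(W-T);X=D@tx;Y=D@ty;Z=D[...,2]
    for s in(-1,1):
        m=(W[...,2]>9)&(np.abs(X)>41)&(np.abs(X)<58)&(np.abs(Y)<13)&(Z<80)&(X*s>0)
        print(n,s,m.sum(),np.nanmin(W[m][:,2]) if m.any() else None)
from rows import *
cur=after(after((506.0,-32.0,99.6,-0.96),(-5,18,80),.03),(0,0,45),0);print(cur,fingers(cur))
E
```

```text
clock: 2.57
eef_pos: [488.0, -38.2, -26.1]
tcp_rot: [3.141, 0.001, -0.99]
contact_force: [0.3, -0.6, 0.8]
opening: 1.001
[488.6 -38.2 -25.3] [-3.141 -0.    -0.99 ] [-0.7 -0.  -0.3] 0.9994984757546863
scene -1 72 9.211732403594379
scene 1 22 9.797027843996263
side -1 108 21.842311007905906
side 1 71 20.56037221856134
wrist -1 2586 24.421010632745865
wrist 1 2616 24.23182184175533
(np.float64(488.38695184021975), np.float64(-38.22740190779923), -25.400000000000006, -0.99) (array([-56.27554188,  38.97520435]), array([-144.14742661,   -7.70221924]))
```

View pics/c3.png

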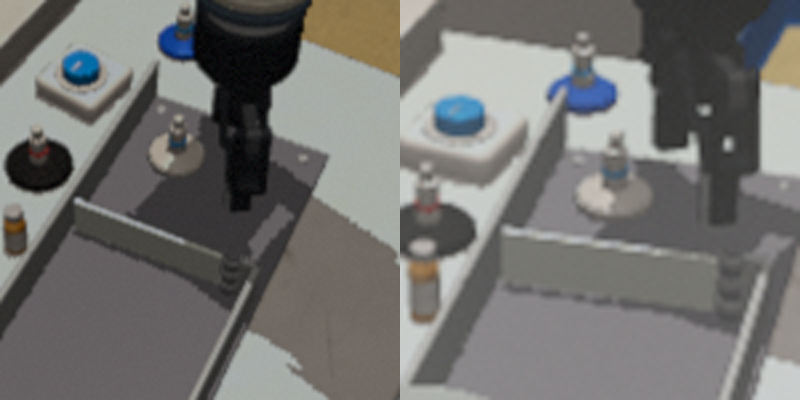

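View pics/wrist3.png

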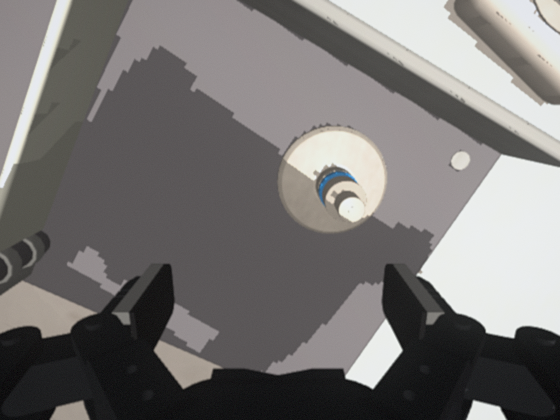

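Run:
```python
from h import *; from rows import *
im,d,c=load("wrist",3)
e=ray(c,332.5,180,18);print("disc",e,wt(e[:2]), np.hypot(*(ray(c,279,180,18)-ray(c,386,180,18))[:2]))
cur=(488.4,-38.2,-25.4,-.99)
for q in [((-144,-8),62),((-133,-12),63),((-118,-19),65),((-105,-24),66)]: print(row(cur,*AB(*q),-36.5))
```

```text
disc [534.7802269  -34.01525153  18.        ] [-100.30271616  -30.94751606] 42.06576774640139
([0.0, -0.3, 11.1], -0.0, np.float64(85.0))
([-7.8, -9.8, 11.1], 0.017, np.float64(85.0))
([-17.7, -24.8, 11.1], 0.052, np.float64(85.0))
([-26.8, -36.2, 11.1], 0.069, np.float64(85.0))
```

```bash
python3 -m inch '[{"dp":[0,0,5],"angular":[0,0,0],"fingers":0},{"dp":[0,0,9],"angular":[0,0,0],"fingers":0},{"dp":[0,0,11],"angular":[0,0,0],"fingers":0},{"dp":[0,0,11],"angular":[0,0,0],"fingers":0},{"dp":[-4,-5,11],"angular":[0,0,0.01],"fingers":0},{"dp":[-8,-10,11],"angular":[0,0,0.02],"fingers":0},{"dp":[-11,-15,11],"angular":[0,0,0.03],"fingers":0},{"dp":[-14.5,-20,11],"angular":[0,0,0.04],"fingers":0},{"dp":[-18,-25,11],"angular":[0,0,0.05],"fingers":0},{"dp":[-21,-29,11],"angular":[0,0,0.06],"fingers":0},{"dp":[-24,-33,11],"angular":[0,0,0.065],"fingers":0},{"dp":[-27,-36,11],"angular":[0,0,0.07],"fingers":0}]'
python3 look.py 4 side wrist
```

```text
clock: 3.72
eef_pos: [504.0, 4.7, -36.4]
tcp_rot: [-3.141, -0.0, -1.06]
contact_force: [-0.3, -0.1, 0.2]
opening: 1.0
[503.9   4.7 -36.4] [-3.141 -0.    -1.06 ] [-1.1 -0.2  1. ] 1.0029712929334689
```

View pics/wrist4.png

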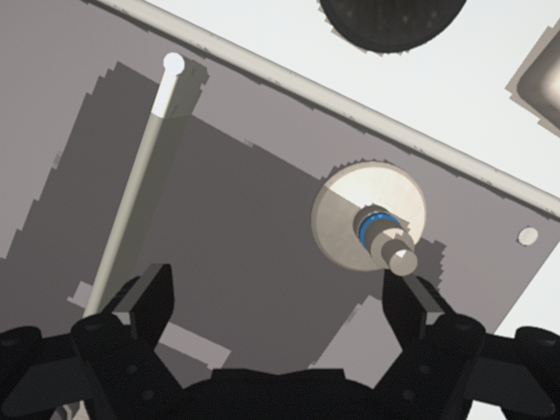

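Run:
```python
from h import *; from rows import *
im,d,c=load("wrist",4)
e=ray(c,369,216,18);print("disc",e,wt(e[:2]),"stem top",wt(ray(c,403,262,52)[:2]))
print("edge",wt(ray(c,174,62,42)[:2]),"flap pt",wt(ray(c,130,200,42)[:2]),"fence inner",[wt(ray(c,*p,46)[:2]).round(1) for p in((250,92),(400,150),(120,15))])
W=cloud(d,c); print(W[63,174],W[216,340])
cur=after((488.4,-38.2,-25.4,-.99),(-27,-36,11),.07);print(cur,fingers(cur))
```

```text
disc [546.79651475 -10.38824482  18.        ] [-77.8866736  -45.09487114] stem top [-80.264892   -43.06913197]
edge [ -0.85674124 -66.48936482] flap pt [ -1.57516859 -25.00201548] fence inner [array([-22.7, -67.7]), array([-66.2, -70.4]), array([ 13.8, -71.4])]
[560.83769824  67.61321924  43.96245051] [541.40749886  -1.15922941  17.38888052]
(np.float64(503.68230899391585), np.float64(4.125536403151202), -36.4, -1.06) (array([-13.99173944,  16.70291226]), array([-104.91317787,  -23.71418851]))
```

Run:
```python
from rows import *
cur=(503.7,4.1,-36.4,-1.06)
s0=np.array([-105,-24,66]);s1=np.array([-55,-31,62])
for i in (3,6,9,12):
    s=s0+(s1-s0)*i/12; print(i,row(cur,*AB(s[:2],s[2]),-36.4))
```

```text
3 ([-10.5, -6.0, 0.0], -0.018, np.float64(85.0))
6 ([-21.2, -11.8, 0.0], -0.035, np.float64(85.0))
9 ([-31.9, -17.6, 0.0], -0.053, np.float64(85.0))
12 ([-42.6, -23.4, 0.0], -0.07, np.float64(85.0))
```

```bash
python3 -m inch '[{"dp":[-3.5,-2,0],"angular":[0,0,-0.006],"fingers":0},{"dp":[-7,-4,0],"angular":[0,0,-0.012],"fingers":0},{"dp":[-10.5,-6,0],"angular":[0,0,-0.018],"fingers":0},{"dp":[-14,-8,0],"angular":[0,0,-0.024],"fingers":0},{"dp":[-17.5,-10,0],"angular":[0,0,-0.03],"fingers":0},{"dp":[-21,-12,0],"angular":[0,0,-0.035],"fingers":0},{"dp":[-24.5,-14,0],"angular":[0,0,-0.04],"fingers":0},{"dp":[-28,-16,0],"angular":[0,0,-0.046],"fingers":0},{"dp":[-32,-17.5,0],"angular":[0,0,-0.052],"fingers":0},{"dp":[-35.5,-19.5,0],"angular":[0,0,-0.058],"fingers":0},{"dp":[-39,-21.5,0],"angular":[0,0,-0.064],"fingers":0},{"dp":[-42.5,-23.5,0],"angular":[0,0,-0.07],"fingers":0}]'
python3 look.py 5 side wrist
```

```text
clock: 4.82
eef_pos: [497.2, 51.1, -37.0]
tcp_rot: [3.132, 0.004, -0.991]
contact_force: [-15.5, -12.0, 16.5]
opening: 1.002
[497.2  51.7 -37. ] [ 3.132  0.005 -0.991] [-15.7  -7.5  15.9] 0.9990349759748166
```

View pics/wrist5.png

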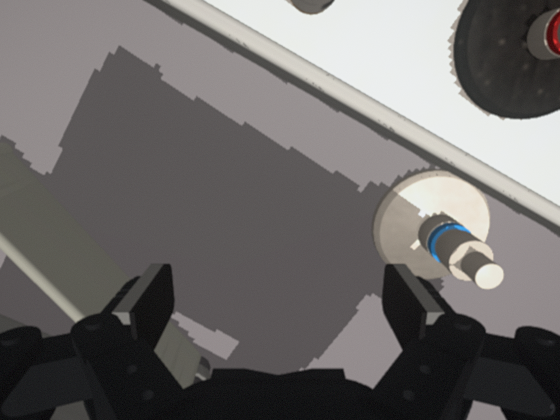

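Run:
```python
from h import *; from rows import *
im,d,c=load("wrist",5)
print("disc",wt(ray(c,432,224,18)[:2]),"stem top",wt(ray(c,489,275,52)[:2]))
W=cloud(d,c)
for p in((395,215),(410,190),(470,190),(410,250),(489,275),(200,340),(100,290),(188,350)): print(p,W[p[1],p[0]].round(1),wt(W[p[1],p[0]][:2]).round(1))
cur=after((503.7,4.1,-36.4,-1.06),(-42.5,-23.5,0),-.07);print(cur,fingers(cur),fingers((497.2,51.7,0,-.991)))
from rig import monitor; print(monitor.sense()['wrist_torque'])
im=cv2.imread("pics/side5.png")[140:260,240:380];cv2.imwrite("pics/c5.png",cv2.resize(im,None,fx=5,fy=5,interpolation=cv2.INTER_CUBIC))
```

```text
disc [-49.67919251 -52.84709516] stem top [-53.2555207  -51.14908119]
(395, 215) [547.   31.4  16.5] [-36.3 -49.2]
(410, 190) [557.5  32.3  15.3] [-36.4 -59.7]
(470, 190) [569.7  13.9  15.3] [-55.9 -70.1]
(410, 250) [539.3  18.6  18.1] [-48.3 -40.3]
(489, 275) [550.6  15.4  52.8] [-52.6 -51.3]
(200, 340) [451.7  63.1   7.1] [ 4.1 42.8]
(100, 290) [466.6 108.3  27.9] [47.7 23.8]
(188, 350) [449.7  66.3  13.9] [ 7.4 44.5]
(np.float64(503.4232903560347), np.float64(52.66360192338431), -36.4, -0.99) (array([32.83796006, 15.6074953 ]), array([-55.03392468, -31.06992829])) (array([32.47664355, 21.84924008]), array([-55.44187467, -24.7402883 ]))
[-1.74449975  2.09681006 -0.95359989]
```

View pics/c5.png

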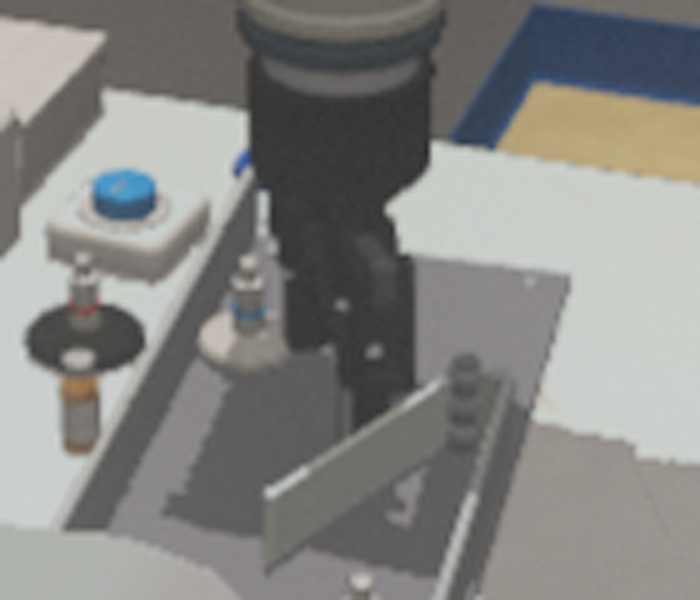

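The flap is open and held, but finger B slid past the electrode at too steep an angle. It now presses the electrode against the fence from the side. I'll back off, get squarely behind it and push with a shallower angle.

Run:
```python
from rows import *
cur=(503.4,52.7,-36.4,-.99)
for q in [((-58,-20),62),((-66,-19),64),((-80,-19),67),((-94,-19),70)]: print(row(cur,*AB(*q),-36.4))
```

```text
([-2.5, 11.2, 0.0], -0.0, np.float64(85.0))
([4.1, 14.1, 0.0], 0.035, np.float64(85.0))
([16.6, 18.1, 0.0], 0.087, np.float64(85.0))
([29.3, 22.0, 0.0], 0.139, np.float64(85.0))
```

```bash
python3 -m inch '[{"dp":[-1,4,0],"angular":[0,0,0],"fingers":0},{"dp":[-2,8,0],"angular":[0,0,0],"fingers":0},{"dp":[-2.5,11,0],"angular":[0,0,0],"fingers":0},{"dp":[0,13,0],"angular":[0,0,0.015],"fingers":0},{"dp":[4,14,0],"angular":[0,0,0.035],"fingers":0},{"dp":[10,16,0],"angular":[0,0,0.06],"fingers":0},{"dp":[17,18,0],"angular":[0,0,0.09],"fingers":0},{"dp":[23,20,0],"angular":[0,0,0.115],"fingers":0},{"dp":[29,22,0],"angular":[0,0,0.14],"fingers":0},{"dp":[29,22,0],"angular":[0,0,0.14],"fingers":0}]'
python3 look.py 6 side wrist
```

```text
clock: 5.75
eef_pos: [501.3, 15.3, -36.4]
tcp_rot: [-3.141, -0.0, -1.132]
contact_force: [2.6, -3.3, 0.8]
opening: 1.005
[501.1  15.9 -36.4] [-3.141 -0.    -1.131] [ 2.7 -3.9  1.3] 0.9999913986379886
```

View pics/wrist6.png

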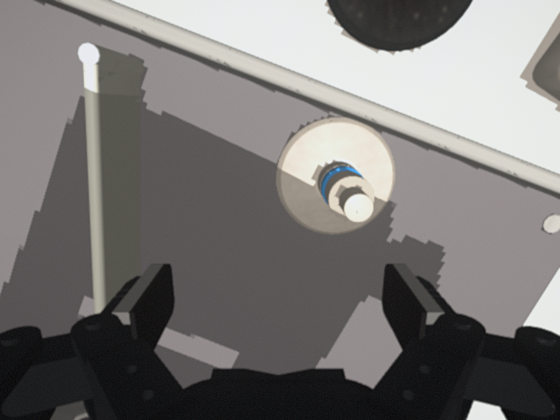

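Run:
```python
from h import *; from rows import *
im,d,c=load("wrist",6)
e=wt(ray(c,335.5,175.5,18)[:2]);print("disc",e,"stem top",wt(ray(c,357,207,52)[:2]),"edge",wt(ray(c,89,52,42)[:2]))
print("rim toward fence",wt(ray(c,349,118,16)[:2]))
print(fingers((501.1,15.9,0,-1.131)))
cur=after((503.4,52.7,-36.4,-.99),(29,22,0),.14);print(cur,fingers(cur))
for q in [((-94,-30),68),((-92,-40),66),((-82,-40),64),((-62,-40),62),((-40,-40),61)]:
    A,B=AB(*q);p=np.radians(q[1]);print(q,A.round(),row(cur,A,B,-36.4),"corner",corners(B,p)[0].round(1), "alpha",np.degrees(np.arcsin((corners(B,p)[0][1]-e[1])/22.5)).round())
```

```text
disc [-52.42864431 -51.6856635 ] stem top [-53.60266829 -50.01359908] edge [ 27.17394896 -63.27082487]
rim toward fence [-49.50115115 -71.94688076]
(array([-0.71001954, 14.9106528 ]), array([-94.26959054, -18.9546196 ]))
(np.float64(500.9194344276545), np.float64(16.38406968778998), -36.4, -1.13) (array([-0.22829648, 15.09250391]), array([-93.75395543, -18.86631111]))
((-94, -30), 68) [-2.  7.] ([4.1, -8.6, 0.0], -0.036, np.float64(85.0)) corner [-83.2 -37.5] alpha 39.0
((-92, -40), 66) [-1.  0.] ([5.7, -17.0, 0.0], -0.071, np.float64(85.0)) corner [-80.9 -47.1] alpha 12.0
((-82, -40), 64) [7. 4.] ([-3.6, -18.6, 0.0], -0.105, np.float64(85.0)) corner [-70.7 -46.7] alpha 13.0
((-62, -40), 62) [26.  7.] ([-22.1, -23.7, 0.0], -0.14, np.float64(85.0)) corner [-50.4 -46.3] alpha 14.0
((-40, -40), 61) [47.  8.] ([-42.7, -30.4, 0.0], -0.158, np.float64(85.0)) corner [-28.3 -46.1] alpha 14.0
```

Run:
```python
from rows import *
cur=(500.9,16.4,-36.4,-1.13)
for x,y,f in [(-93,-30,68),(-92,-39.5,66),(-86,-39.5,65),(-80,-39.5,64),(-70,-39.5,63),(-60,-39.5,62),(-50,-39.5,62)]:
    print(x,row(cur,*AB((x,y),f),-36.4))
```

```text
-93 ([3.1, -9.0, 0.0], -0.036, np.float64(85.0))
-92 ([5.5, -16.5, 0.0], -0.071, np.float64(85.0))
-86 ([-0.0, -17.7, 0.0], -0.088, np.float64(85.0))
-80 ([-5.6, -18.9, 0.0], -0.105, np.float64(85.0))
-70 ([-14.9, -21.4, 0.0], -0.123, np.float64(85.0))
-60 ([-24.2, -24.0, 0.0], -0.14, np.float64(85.0))
-50 ([-33.6, -27.4, 0.0], -0.14, np.float64(85.0))
```

```bash
python3 -m inch '[{"dp":[1.5,-4.5,0],"angular":[0,0,-0.018],"fingers":0},{"dp":[3,-9,0],"angular":[0,0,-0.036],"fingers":0},{"dp":[5.5,-16.5,0],"angular":[0,0,-0.07],"fingers":0},{"dp":[5.5,-16.5,0],"angular":[0,0,-0.07],"fingers":0},{"dp":[0,-17.7,0],"angular":[0,0,-0.088],"fingers":0},{"dp":[-3,-18.3,0],"angular":[0,0,-0.096],"fingers":0},{"dp":[-5.6,-19,0],"angular":[0,0,-0.105],"fingers":0},{"dp":[-10,-20,0],"angular":[0,0,-0.114],"fingers":0},{"dp":[-15,-21.5,0],"angular":[0,0,-0.123],"fingers":0},{"dp":[-19.5,-22.7,0],"angular":[0,0,-0.13],"fingers":0},{"dp":[-24,-24,0],"angular":[0,0,-0.14],"fingers":0}]'
python3 look.py 7 side wrist
```

```text
clock: 6.77
eef_pos: [511.7, 48.4, -36.5]
tcp_rot: [3.141, 0.0, -0.989]
contact_force: [3.0, -5.9, 0.1]
opening: 0.999
[511.9  48.8 -36.4] [ 3.141  0.    -0.989] [ 1.5 -4.6 -0.7] 0.9985347837814044
```

View pics/wrist7.png

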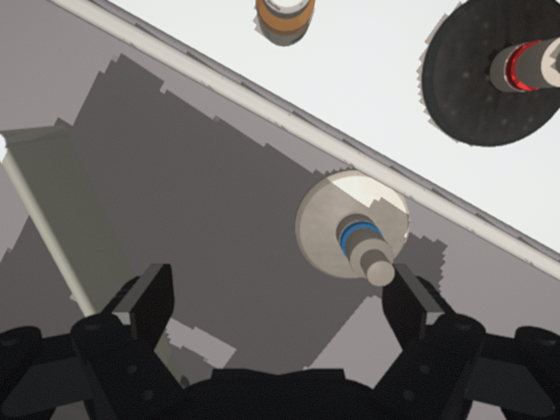

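```bash
sed -i 's/-49.5/-51.2/g' plan.py
python3 - <<'E'
from h import *; from rows import *
im,d,c=load("wrist",7)
e=wt(ray(c,352.5,223,18)[:2]);print("disc",e,"stem top",wt(ray(c,379,273,52)[:2]),"edge",wt(ray(c,4,143,42)[:2]))
cur=after((500.9,16.4,-36.4,-1.13),(-24,-24,0),-.14);print(cur,fingers(cur))
pts=[AB((-60,-39.5),62),AB((-40,-40),60),(np.array([82,15.]),np.array([30,-43.])),(np.array([99,22.]),np.array([87,-42.]))]
sim(pts,e)
E
```

```text
disc [-27.74854049 -52.80511146] stem top [-30.09460126 -50.17484949] edge [ 80.58284144 -31.37590666]
(np.float64(512.366057154768), np.float64(48.345727935415596), -36.4, -0.9899999999999999) (array([27.71249766,  7.10180608]), array([-60.15938707, -39.5756175 ]))
A[32.  8.] B[-55. -40.] phi62 gap85 th52 e[-21.6 -51.2] alpha14 clrflap68 clrA48 rA53
A[37.  8.] B[-50. -40.] phi61 gap85 th56 e[-16.6 -51.2] alpha14 clrflap68 clrA48 rA56
A[41.  9.] B[-45. -40.] phi61 gap85 th59 e[-11.6 -51.2] alpha14 clrflap68 clrA48 rA58
A[46. 10.] B[-40. -40.] phi60 gap85 th62 e[ -6.6 -51.2] alpha14 clrflap68 clrA48 rA61
A[55. 11.] B[-23. -41.] phi56 gap79 th67 e[ 11.3 -51.2] alpha14 clrflap64 clrA43 rA67
A[64. 12.] B[ -5. -41.] phi52 gap73 th70 e[ 28.8 -51.2] alpha14 clrflap61 clrA39 rA74
A[73. 14.] B[ 12. -42.] phi47 gap68 th73 e[ 46.3 -51.2] alpha15 clrflap59 clrA37 rA81
A[82. 15.] B[ 29. -43.] phi42 gap64 th75 e[ 63.7 -51.2] alpha16 clrflap58 clrA35 rA89
A[86. 17.] B[ 44. -43.] phi35 gap58 th77 e[ 78.3 -51.2] alpha21 clrflap56 clrA35 rA92
A[90. 18.] B[ 58. -43.] phi28 gap54 th78 e[ 91.4 -51.2] alpha26 clrflap55 clrA36 rA96
A[95. 20.] B[ 72. -42.] phi20 gap52 th79 e[104.6 -51.2] alpha20 clrflap54 clrA38 rA99
A[99. 22.] B[ 86. -42.] phi11 gap51 th79 e[118.6 -51.2] alpha11 clrflap55 clrA42 rA103
```

Run:
```python
from rows import *
cur=(512.4,48.3,-36.4,-.99)
w=[AB((-50,-39.7),61),AB((-40,-40),60)]
a0,b0=w[1];a1,b1=np.array([82,15.]),np.array([30,-43.])
w+=[(a0+(a1-a0)*s,b0+(b1-b0)*s) for s in(.125,.25,.375,.5)]
for A,B in w: 
    g=gap(A,B);c=255*(1-g/85);print(B.round(),row(cur,A,B,-36.4+(85-g)*.17),round(c))
```

```text
[-50. -40.] ([-9.0, -4.0, 0.0], -0.018, np.float64(85.0)) 0
[-40. -40.] ([-17.6, -8.1, 0.0], -0.035, np.float64(85.0)) 0
[-31. -40.] ([-23.5, -11.1, -0.5], -0.067, np.float64(81.9)) 9
[-22. -41.] ([-29.4, -14.0, -1.0], -0.1, np.float64(78.8)) 19
[-14. -41.] ([-35.4, -17.0, -1.5], -0.136, np.float64(75.9)) 27
[ -5. -42.] ([-41.3, -20.0, -2.0], -0.174, np.float64(73.1)) 36
```

```bash
python3 -m inch '[{"dp":[-4.5,-2,0],"angular":[0,0,-0.009],"fingers":0},{"dp":[-9,-4,0],"angular":[0,0,-0.018],"fingers":0},{"dp":[-13.5,-6,0],"angular":[0,0,-0.026],"fingers":0},{"dp":[-17.6,-8,0],"angular":[0,0,-0.035],"fingers":0},{"dp":[-20.5,-9.5,-0.2],"angular":[0,0,-0.05],"fingers":5},{"dp":[-23.5,-11,-0.5],"angular":[0,0,-0.067],"fingers":9},{"dp":[-26.5,-12.5,-0.7],"angular":[0,0,-0.083],"fingers":14},{"dp":[-29.4,-14,-1],"angular":[0,0,-0.1],"fingers":19},{"dp":[-32.4,-15.5,-1.2],"angular":[0,0,-0.118],"fingers":23},{"dp":[-35.4,-17,-1.5],"angular":[0,0,-0.136],"fingers":27},{"dp":[-38.3,-18.5,-1.7],"angular":[0,0,-0.155],"fingers":32},{"dp":[-41.3,-20,-2],"angular":[0,0,-0.174],"fingers":36}]'
python3 look.py 8 scene side wrist
python3 - <<'E'
from h import *
s=cv2.imread("pics/scene8.png")[150:350,210:390];b=cv2.imread("pics/side8.png")[140:290,240:360]
cv2.imwrite("pics/c8.png",np.hstack([cv2.resize(s,(400,444),interpolation=cv2.INTER_CUBIC)[:444],cv2.resize(b,(355,444),interpolation=cv2.INTER_CUBIC)]))
E
```

```text
clock: 7.87
eef_pos: [507.8, 93.6, -33.4]
tcp_rot: [-3.14, -0.002, -0.815]
contact_force: [2.8, -7.2, 9.9]
opening: 0.859
[507.8  94.  -33.4] [-3.14e+00 -2.00e-03 -8.15e-01] [ 1.7 -4.7 10.5] 0.8592973009985985
```

View pics/wrist8.png

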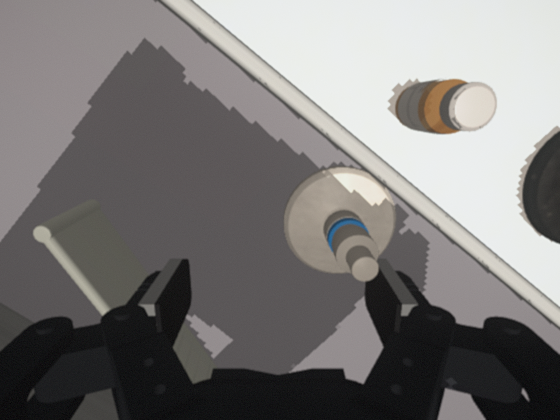

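View pics/c8.png

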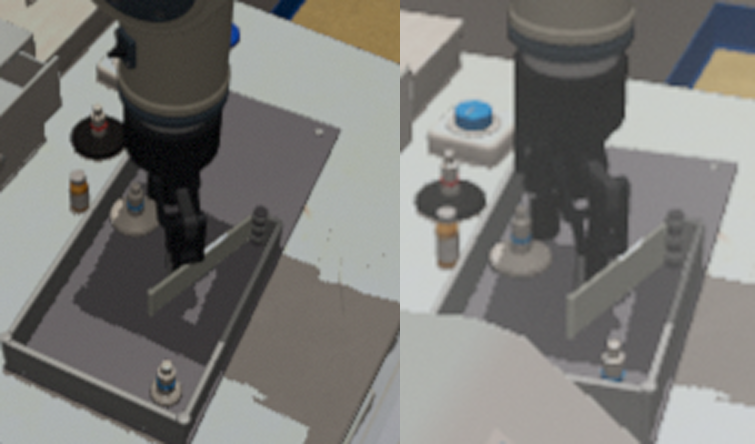

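Run:
```python
from h import *; from rows import *
T=np.array([507.8,94,-33.4]);a=-.815;tx=np.array([np.cos(a),np.sin(a),0]);ty=np.array([np.sin(a),-np.cos(a),0])
for n in("side","wrist","scene"):
    im,d,c=load(n,8);W=cloud(d,c);D=(W-T);X=D@tx;Y=D@ty;Z=D[...,2]
    g=cv2.cvtColor(im,cv2.COLOR_BGR2GRAY)
    for s in(-1,1):
        m=(W[...,2]>7)&(np.abs(X)>34)&(np.abs(X)<56)&(np.abs(Y)<12.5)&(Z<75)&(X*s>0)&(g<70)
        if m.any():print(n,s,m.sum(),np.percentile(W[m][:,2],[0,2,5,50]).round(1),np.percentile(X[m],[2,98]).round(1))
im,d,c=load("wrist",8)
print("disc",wt(ray(c,340,220,18)[:2]),"stem",wt(ray(c,364,268,52)[:2]),"edge",wt(ray(c,42,233,42)[:2]))
cur=after((512.4,48.3,-36.4,-.99),(-41.3,-20,-2),-.174);print(cur)
aa=-.815;t=43.5*np.array([np.cos(aa),np.sin(aa)]);print(wt(np.array([507.8,94])-t),wt(np.array([507.8,94])+t))
from rig import monitor;s=monitor.sense();print(s['wrist_torque'],s['contact_force'])
```

```text
side -1 13 [34.9 35.1 35.5 38. ] [-52.1 -45.8]
side 1 86 [11.4 13.5 14.6 27.6] [34.2 39.2]
wrist -1 1784 [ 7.  13.8 15.5 30.4] [-50.  -36.3]
wrist 1 1451 [ 7.4 15.2 18.1 32.1] [36.4 49.8]
scene -1 47 [ 7.9  8.5 10.4 27.5] [-55.7 -36.1]
scene 1 19 [ 8.   8.   8.1 22.2] [36.4 50.5]
disc [ 27.38390432 -51.88587431] stem [ 24.04106341 -49.87379773] edge [106.78599629   5.60160773]
(np.float64(506.45962832999084), np.float64(93.80167012783325), -34.4, -0.8160000000000001)
[63.93403715 10.87614937] [ -4.61921525 -42.69111288]
[-0.78850774 -0.56622258 -0.08782581] [ 1.73118223 -4.71415469 10.54053536]
```

```bash
python3 -m inch '[{"dp":[0,0,-1.5],"angular":[0,0,0],"fingers":36},{"dp":[0,0,-3],"angular":[0,0,0],"fingers":36},{"dp":[0,0,-3],"angular":[0,0,0],"fingers":36}]'
python3 - <<'E'
from rig import monitor;s=monitor.sense();print(s['eef_pos'],s['wrist_torque'],s['contact_force'])
from rows import *
cur=(506.5,93.8,-31.4,-.816)
a0,b0=AB((-40,-40),60);a1,b1=np.array([82,15.]),np.array([30,-43.]);a2,b2=np.array([99,22.]),np.array([87,-42.])
w=[(a0+(a1-a0)*s,b0+(b1-b0)*s) for s in(.5,.625,.75,.875,1)]+[(a1+(a2-a1)*s,b1+(b2-b1)*s) for s in(.17,.33,.5,.67,.83,1)]
for A,B in w: 
    g=gap(A,B);c=255*(1-g/85);print(B.round(),row(cur,A,B,-31.4+(73-g)*.2),round(c))
E
```

```text
clock: 8.27
eef_pos: [506.7, 94.0, -31.2]
tcp_rot: [-3.141, -0.0, -0.816]
contact_force: [3.3, -0.9, 1.3]
opening: 0.853
[506.7384943   94.02324237 -31.15137934] [-0.11479787 -0.52858425 -0.10700296] [ 3.25919507 -0.93752964  1.33206158]
[ -5. -42.] ([0.0, 0.0, 0.0], -0.0, np.float64(73.1)) 36
[  4. -42.] ([-5.3, -3.9, -0.5], -0.041, np.float64(70.4)) 44
[ 12. -42.] ([-10.6, -7.9, -1.0], -0.084, np.float64(67.9)) 51
[ 21. -43.] ([-15.9, -11.8, -1.5], -0.129, np.float64(65.6)) 58
[ 30. -43.] ([-21.2, -15.8, -1.9], -0.178, np.float64(63.4)) 65
[ 40. -43.] ([-26.6, -19.1, -2.6], -0.255, np.float64(59.8)) 75
[ 49. -43.] ([-31.6, -22.2, -3.2], -0.334, np.float64(56.9)) 84
[ 58. -42.] ([-37.0, -25.6, -3.7], -0.425, np.float64(54.4)) 92
[ 68. -42.] ([-42.4, -28.9, -4.1], -0.523, np.float64(52.4)) 98
[ 77. -42.] ([-47.5, -32.0, -4.4], -0.618, np.float64(51.2)) 101
[ 87. -42.] ([-52.8, -35.4, -4.5], -0.723, np.float64(50.6)) 103
```

```bash
python3 -m inch '[{"dp":[0,0,-2],"angular":[0,0,0],"fingers":36},{"dp":[-2.7,-2,-2.4],"angular":[0,0,-0.02],"fingers":40},{"dp":[-5.3,-4,-2.8],"angular":[0,0,-0.041],"fingers":44},{"dp":[-8,-6,-3.2],"angular":[0,0,-0.062],"fingers":48},{"dp":[-10.6,-7.9,-3.6],"angular":[0,0,-0.084],"fingers":51},{"dp":[-13.3,-9.8,-4],"angular":[0,0,-0.106],"fingers":54},{"dp":[-15.9,-11.8,-4.3],"angular":[0,0,-0.129],"fingers":58},{"dp":[-18.5,-13.8,-4.6],"angular":[0,0,-0.153],"fingers":61},{"dp":[-21.2,-15.8,-5],"angular":[0,0,-0.178],"fingers":65},{"dp":[-24,-17.4,-5.5],"angular":[0,0,-0.215],"fingers":70},{"dp":[-26.6,-19.1,-6],"angular":[0,0,-0.255],"fingers":75},{"dp":[-29,-20.6,-6.5],"angular":[0,0,-0.294],"fingers":80}]'
python3 look.py 9 wrist
```

```text
clock: 9.27
eef_pos: [501.4, 129.5, -24.9]
tcp_rot: [3.142, 0.0, -0.518]
contact_force: [2.0, -2.8, 0.7]
opening: 0.684
[501.4 129.9 -24.9] [-3.141  0.    -0.516] [ 3.1 -2.1  0.4] 0.6845107498960974
```

View pics/wrist9.png

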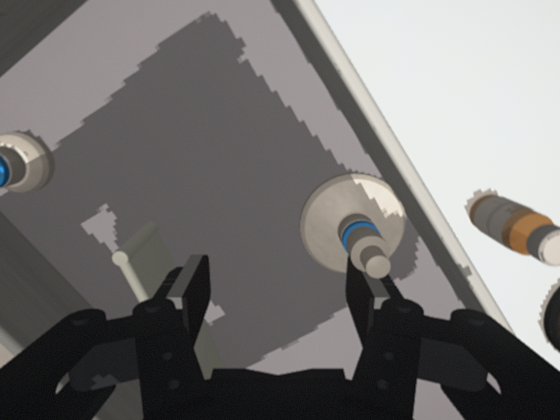

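Run:
```python
from h import *; from rows import *
im,d,c=load("wrist",9)
print("disc",wt(ray(c,353,222,18)[:2]),"stem",wt(ray(c,376,266,52)[:2]),"edge",wt(ray(c,120,258,42)[:2]),"pen el",wt(ray(c,12,158,17)[:2]))
cur=after((506.5,93.8,-31.4,-.816),(-29,-20.6,-6.5),-.294);print(cur)
a1,b1=np.array([82,15.]),np.array([30,-43.]);a2,b2=np.array([99,22.]),np.array([87,-42.])
for s in (.33,.42,.5,.58,.67,.75,.83,.92,1):
    A,B=(a1+(a2-a1)*s,b1+(b2-b1)*s)
    g=gap(A,B);cc=255*(1-g/85);print(B.round(),row(cur,A,B,-24.9+(58.3-g)*.3),round(cc))
```

```text
disc [ 67.01073843 -51.52160278] stem [ 63.95956672 -50.06617042] edge [111.88261713  21.42905949] pen el [165.5634765   43.80421274]
(np.float64(501.63619929581563), np.float64(129.03781268339418), -24.9, -0.522)
[ 49. -43.] ([-2.1, -2.3, -0.4], -0.04, np.float64(56.9)) 84
[ 54. -43.] ([-4.3, -4.9, -0.8], -0.088, np.float64(55.5)) 88
[ 58. -42.] ([-6.2, -7.1, -1.2], -0.131, np.float64(54.4)) 92
[ 63. -42.] ([-8.2, -9.3, -1.5], -0.176, np.float64(53.4)) 95
[ 68. -42.] ([-10.4, -11.8, -1.8], -0.229, np.float64(52.4)) 98
[ 73. -42.] ([-12.4, -14.1, -2.0], -0.276, np.float64(51.8)) 100
[ 77. -42.] ([-14.4, -16.3, -2.1], -0.324, np.float64(51.2)) 101
[ 82. -42.] ([-16.6, -18.8, -2.2], -0.38, np.float64(50.8)) 103
[ 87. -42.] ([-18.5, -21.1, -2.3], -0.429, np.float64(50.6)) 103
```

Run:
```python
from rows import *
import plan
src=open('plan.py').read().replace('22.5','8.0'); ns={}; exec(src,ns)
pts=[(np.array([79,12.]),np.array([36,-49.])),(np.array([92,16.]),np.array([66,-49.])),(np.array([100,19.]),np.array([97,-48.]))]
ns['sim'](pts,(65.5,-51.2))
cur=(501.64,129.04,-24.9,-.522)
w=[(np.array([79,17.]),np.array([36,-43.])),pts[0]]
for i in range(1,7): w.append((pts[0][0]+(pts[1][0]-pts[0][0])*i/6,pts[0][1]+(pts[1][1]-pts[0][1])*i/6))
for i in range(1,7): w.append((pts[1][0]+(pts[2][0]-pts[1][0])*i/6,pts[1][1]+(pts[2][1]-pts[1][1])*i/6))
for A,B in w:
    g=gap(A,B);print(B.round(),row(cur,A,B,-22.9+max(0,(60-g))*.2),round(g,1),round(255*(1-g/85)))
```

```text
A[82. 13.] B[ 43. -49.] phi32 gap59 th73 e[ 65.5 -51.2] alpha16 clrflap54 clrA49 rA90
A[85. 14.] B[ 51. -49.] phi29 gap57 th74 e[ 71.2 -51.2] alpha24 clrflap54 clrA49 rA93
A[89. 15.] B[ 58. -49.] phi25 gap56 th75 e[ 78.2 -51.2] alpha25 clrflap53 clrA50 rA95
A[92. 16.] B[ 66. -49.] phi22 gap56 th76 e[ 85.2 -51.2] alpha22 clrflap53 clrA50 rA98
A[94. 17.] B[ 74. -49.] phi17 gap54 th76 e[ 92.8 -51.2] alpha17 clrflap52 clrA51 rA100
A[96. 17.] B[ 81. -49.] phi13 gap53 th77 e[100.2 -51.2] alpha13 clrflap51 clrA51 rA101
A[98. 18.] B[ 89. -48.] phi8 gap53 th78 e[107.7 -51.2] alpha8 clrflap52 clrA53 rA103
A[100.  19.] B[ 97. -48.] phi3 gap53 th79 e[115.5 -51.2] alpha3 clrflap53 clrA55 rA105
[ 36. -43.] ([4.4, 6.2, -2.1], 0.007, np.float64(59.3)) 59.3 77
[ 36. -49.] ([8.9, 3.1, -2.0], -0.0, np.float64(60.1)) 60.1 75
[ 41. -49.] ([6.5, 0.3, -2.2], -0.037, np.float64(59.1)) 59.1 78
[ 46. -49.] ([4.2, -2.4, -2.4], -0.075, np.float64(58.2)) 58.2 81
[ 51. -49.] ([1.9, -5.1, -2.5], -0.113, np.float64(57.3)) 57.3 83
[ 56. -49.] ([-0.5, -7.9, -2.7], -0.153, np.float64(56.6)) 56.6 85
[ 61. -49.] ([-2.8, -10.6, -2.8], -0.193, np.float64(56.0)) 56.0 87
[ 66. -49.] ([-5.2, -13.4, -2.9], -0.234, np.float64(55.5)) 55.5 88
[ 71. -49.] ([-7.3, -15.8, -3.1], -0.287, np.float64(54.5)) 54.5 92
[ 76. -49.] ([-9.4, -18.3, -3.3], -0.342, np.float64(53.7)) 53.7 94
[ 82. -48.] ([-11.6, -20.7, -3.4], -0.398, np.float64(53.1)) 53.1 96
[ 87. -48.] ([-13.7, -23.2, -3.5], -0.455, np.float64(52.7)) 52.7 97
[ 92. -48.] ([-15.9, -25.7, -3.5], -0.512, np.float64(52.5)) 52.5 97
[ 97. -48.] ([-18.0, -28.1, -3.5], -0.57, np.float64(52.6)) 52.6 97
```

By geometry (electrode centre about 22 mm ahead of finger B), B is now over the disc rim and pushing the stem. I'll back off about 9 mm with the flap still held, line up directly behind the stem, and check.

```bash
python3 -m inch '[{"dp":[2,3,-1],"angular":[0,0,0],"fingers":78},{"dp":[4.4,6.2,-2],"angular":[0,0,0],"fingers":77},{"dp":[6.6,4.6,-2],"angular":[0,0,0],"fingers":76},{"dp":[8.9,3.1,-2],"angular":[0,0,0],"fingers":75},{"dp":[8.9,3.1,-2],"angular":[0,0,0],"fingers":75}]'
python3 look.py 10 scene side wrist
python3 - <<'E'
from h import *; from rows import *
s=cv2.imread("pics/scene10.png")[170:340,200:380];b=cv2.imread("pics/side10.png")[170:290,250:350]
cv2.imwrite("pics/c10.png",np.hstack([cv2.resize(s,(424,400),interpolation=cv2.INTER_CUBIC),cv2.resize(b,(333,400),interpolation=cv2.INTER_CUBIC)]))
from rig import monitor
q=monitor.sense();T=q['eef_pos'];a=q['tcp_rot'][2];tx=np.array([np.cos(a),np.sin(a),0]);ty=np.array([np.sin(a),-np.cos(a),0])
for n in("side","wrist","scene"):
    im,d,c=load(n,10);W=cloud(d,c);D=(W-T);X=D@tx;Y=D@ty;Z=D[...,2];g=im.max(-1)
    for s in(-1,1):
        m=(W[...,2]>8)&(np.abs(X)>29)&(np.abs(X)<46)&(np.abs(Y)<12.5)&(Z<75)&(X*s>0)&(g<60)
        if m.any():print(n,s,m.sum(),np.percentile(W[m][:,2],[0,2,5,50]).round(1))
E
```

```text
clock: 9.73
eef_pos: [508.6, 121.6, -22.9]
tcp_rot: [-3.141, -0.001, -0.523]
contact_force: [4.1, -1.8, 0.9]
opening: 0.708
[507.8 121.8 -22.9] [ 3.142  0.    -0.522] [ 3.7 -1.3  1.8] 0.7053068355047086
side -1 13 [40.5 40.6 40.8 44.8]
side 1 40 [20.3 21.1 22.9 39.5]
wrist -1 1610 [13.4 21.1 23.3 39.3]
wrist 1 1494 [19.  22.2 24.5 39.9]
scene -1 53 [21.  23.3 24.4 39.1]
scene 1 88 [ 8.3  8.4 20.5 34.7]
```

View pics/wrist10.png

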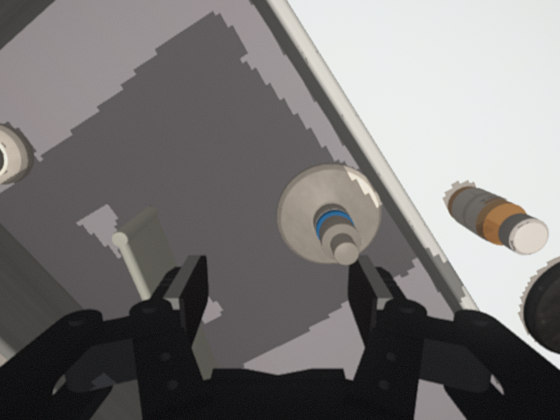

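View pics/c10.png

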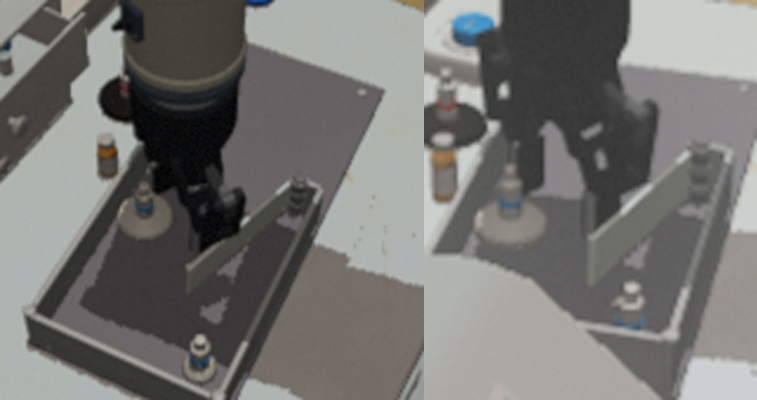

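```bash
python3 -m inch '[{"dp":[-2.4,-2.8,-0.2],"angular":[0,0,-0.037],"fingers":78},{"dp":[-4.7,-5.5,-0.4],"angular":[0,0,-0.075],"fingers":81},{"dp":[-7,-8.2,-0.5],"angular":[0,0,-0.113],"fingers":83},{"dp":[-8.2,-9.6,-0.6],"angular":[0,0,-0.133],"fingers":84},{"dp":[-9.4,-11,-0.7],"angular":[0,0,-0.153],"fingers":85},{"dp":[-10.5,-12.3,-0.7],"angular":[0,0,-0.173],"fingers":86},{"dp":[-11.7,-13.7,-0.8],"angular":[0,0,-0.193],"fingers":87},{"dp":[-12.9,-15.1,-0.9],"angular":[0,0,-0.213],"fingers":88},{"dp":[-14.1,-16.5,-0.9],"angular":[0,0,-0.234],"fingers":88},{"dp":[-15.2,-17.7,-1],"angular":[0,0,-0.26],"fingers":90},{"dp":[-16.2,-18.9,-1.1],"angular":[0,0,-0.287],"fingers":92},{"dp":[-18.3,-21.4,-1.3],"angular":[0,0,-0.342],"fingers":94}]'
python3 look.py 11 side wrist
python3 - <<'E'
from h import *; 
b=cv2.imread("pics/side11.png")[170:290,250:350]
cv2.imwrite("pics/c11.png",cv2.resize(b,(500,600),interpolation=cv2.INTER_CUBIC))
E
```

```text
clock: 10.88
eef_pos: [502.6, 149.6, -21.6]
tcp_rot: [-3.142, -0.0, -0.178]
contact_force: [2.9, -1.2, -0.4]
opening: 0.629
[502.6 149.9 -21.6] [-3.141 -0.    -0.178] [ 3.2 -1.4 -0.3] 0.6303055788312464
```

View pics/wrist11.png

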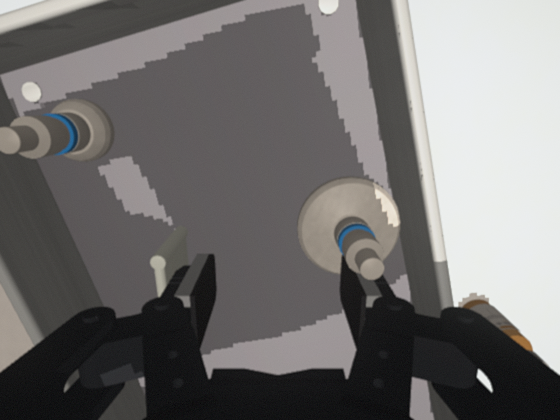

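View pics/c11.png

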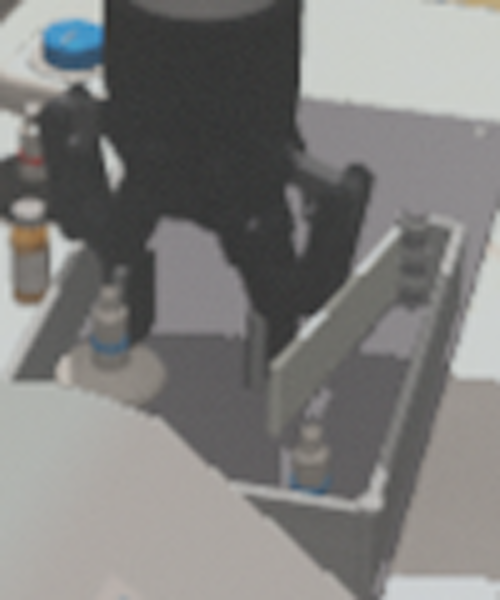

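Run:
```python
from h import *; from rows import *
im,d,c=load("wrist",11)
e=wt(ray(c,349,224,18)[:2]);print("disc",e,"stem",wt(ray(c,371,267,52)[:2]),"edge",wt(ray(c,158,262,42)[:2]),"pen el",wt(ray(c,80,130,17)[:2]))
cur=after(after((501.64,129.04,-24.9,-.522),(8.9,3.1,-2),0),(-18.3,-21.4,-1.3),-.342);print(cur)
aa=-.178;t=(.63*42.5+7.25)*np.array([np.cos(aa),np.sin(aa)]);p=np.array([502.6,149.9]);print(wt(p-t),wt(p+t))
p2=(np.array([100,19.]),np.array([97,-48.]))
A0,B0=np.array([95,17.]),np.array([76.3,-48.7])
for s in(.25,.5,.75,1,1.2):
    A,B=A0+(p2[0]-A0)*s,B0+(p2[1]-B0)*s;g=gap(A,B);print(B.round(),row(cur,A,B,-21.5),round(255*(1-g/85)))
```

```text
disc [ 98.84903418 -50.18102778] stem [ 95.44871151 -50.10565519] edge [111.98942649  21.69987601] pen el [164.17470241  43.2957415 ]
(np.float64(502.61650786392397), np.float64(149.58985236909731), -21.599999999999998, -0.18)
[94.89076112 16.89451144] [ 76.70673614 -48.68096977]
[ 81. -49.] ([-1.3, -3.2, -0.1], -0.052, np.float64(53.2)) 96
[ 87. -48.] ([-2.5, -6.2, -0.1], -0.11, np.float64(52.7)) 97
[ 92. -48.] ([-3.6, -9.2, -0.1], -0.169, np.float64(52.5)) 97
[ 97. -48.] ([-4.8, -12.2, -0.1], -0.228, np.float64(52.6)) 97
[101. -48.] ([-5.8, -14.6, -0.1], -0.275, np.float64(52.8)) 97
```

```bash
python3 -m inch '[{"dp":[-0.7,-1.6,0],"angular":[0,0,-0.026],"fingers":95},{"dp":[-1.3,-3.2,0],"angular":[0,0,-0.052],"fingers":96},{"dp":[-1.9,-4.7,0],"angular":[0,0,-0.08],"fingers":96},{"dp":[-2.5,-6.2,0],"angular":[0,0,-0.11],"fingers":97},{"dp":[-3.1,-7.7,0],"angular":[0,0,-0.14],"fingers":97},{"dp":[-3.6,-9.2,0],"angular":[0,0,-0.169],"fingers":97},{"dp":[-4.2,-10.7,0],"angular":[0,0,-0.2],"fingers":97},{"dp":[-4.8,-12.2,0],"angular":[0,0,-0.228],"fingers":97},{"dp":[-5.3,-13.4,0],"angular":[0,0,-0.25],"fingers":97},{"dp":[-5.8,-14.6,0],"angular":[0,0,-0.275],"fingers":97},{"dp":[-5.8,-14.6,0],"angular":[0,0,-0.275],"fingers":97}]'
python3 look.py 12 side wrist
```

```text
clock: 11.9
eef_pos: [499.4, 165.2, -21.6]
tcp_rot: [-3.142, 0.0, 0.097]
contact_force: [2.4, -1.2, 0.0]
opening: 0.62
[499.4 165.1 -21.6] [-3.142 -0.     0.095] [ 2.4 -1.4 -0.6] 0.6228853560160924
```

View pics/wrist12.png

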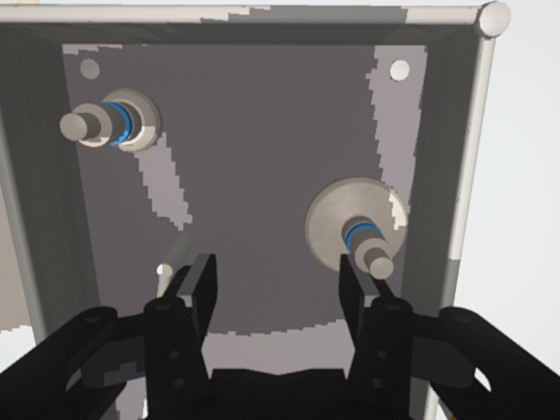

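Run:
```python
from h import *; from rows import *
im,d,c=load("wrist",12)
print("disc",wt(ray(c,356,223,18)[:2]),"stem",wt(ray(c,381,267,52)[:2]),"edge",wt(ray(c,163,270,42)[:2]),"pen el",wt(ray(c,128,120,17)[:2]))
aa=.095;t=(.623*42.5+7.25)*np.array([np.cos(aa),np.sin(aa)]);p=np.array([499.4,165.1]);print(wt(p-t),wt(p+t))
```

```text
disc [123.23119772 -46.52478549] stem [119.50991876 -47.73288344] edge [113.28021279  27.60922993] pen el [164.84769589  44.53534774]
[101.14511391  19.61645175] [101.31358594 -47.83833787]
```

Electrode is at tray (121,-47), about 12 mm outside the flap's sweep. I'll back off slightly, then lift both fingers clear together so the flap shuts.

```bash
python3 -m inch '[{"dp":[0,2,0],"angular":[0,0,0],"fingers":97},{"dp":[0,5,0],"angular":[0,0,0],"fingers":97},{"dp":[0,8,0],"angular":[0,0,0],"fingers":97},{"dp":[0,8,-8],"angular":[0,0,0],"fingers":97},{"dp":[0,8,-30],"angular":[0,0,0],"fingers":97},{"dp":[0,8,-60],"angular":[0,0,0],"fingers":97},{"dp":[0,8,-90],"angular":[0,0,0],"fingers":97},{"dp":[0,8,-120],"angular":[0,0,0],"fingers":97},{"dp":[0,8,-140],"angular":[0,0,0],"fingers":97},{"dp":[0,8,-150],"angular":[0,0,0],"fingers":97},{"dp":[0,8,-150],"angular":[0,0,0],"fingers":97},{"dp":[0,8,-150],"angular":[0,0,0],"fingers":97}]'
python3 look.py 13 scene side wrist;python3 - <<'E'
from h import *; 
s=cv2.imread("pics/scene13.png")[140:350,190:390]
cv2.imwrite("pics/c13.png",cv2.resize(s,None,fx=2.8,fy=2.8,interpolation=cv2.INTER_CUBIC))
E
```

```text
clock: 13.0
eef_pos: [499.6, 156.8, 128.0]
tcp_rot: [3.142, 0.001, 0.095]
contact_force: [-0.8, 0.2, -0.2]
opening: 0.618
[498.9 156.6 126.7] [3.141e+00 3.000e-03 9.500e-02] [ 0.9  0.2 -0.3] 0.6223605170575207
```

View pics/c13.png

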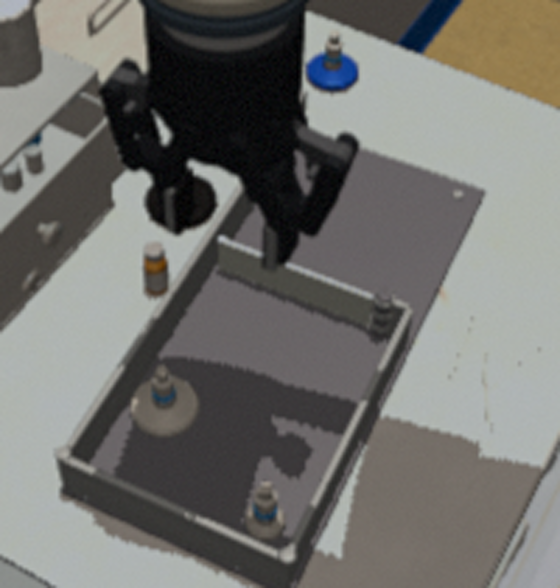

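View pics/wrist13.png

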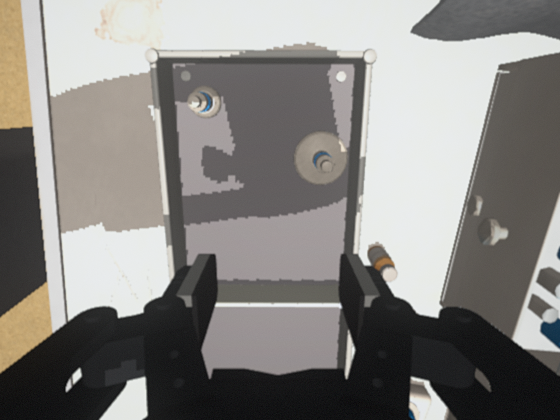

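Run:
```python
from h import *; from rows import *
im,d,c=load("wrist",13)
print("disc",wt(ray(c,320,158,18)[:2]),"stem",wt(ray(c,326,166,52)[:2]),"pen el",wt(ray(c,205,101,17)[:2]),"flap pts z42",wt(ray(c,225,303,42)[:2]),wt(ray(c,335,304,42)[:2]))
a,da,ca=load("scene",0);b,db,cb=load("scene",13)
for n,(x,y) in dict(vial=(245,236),penel=(284,321),blue=(309,163),flap=(300,245),edge=(270,228)).items():
    A=a[y-9:y+9,x-9:x+9].astype(int);B=b[y-9:y+9,x-9:x+9].astype(int);print(n,np.abs(A-B).mean().round(1))
a,_,_=load("side",0);b,_,_=load("side",13)
for n,(x,y) in dict(vial=(256,220),big=(257,203),timer=(265,183),blue=(296,170),pen=(312,262),flap=(310,213)).items():
    A=a[y-7:y+7,x-7:x+7].astype(int);B=b[y-7:y+7,x-7:x+7].astype(int);print(n,np.abs(A-B).mean().round(1))
```

```text
disc [120.43738063 -46.80928377] stem [119.5747588  -47.36929182] pen el [164.92550818  45.06613105] flap pts z42 [ 0.79052188 32.07054617] [  0.19696967 -61.0639175 ]
vial 44.8
penel 18.6
blue 6.0
flap 9.8
edge 13.0
vial 25.9
big 13.0
timer 2.8
blue 1.8
pen 17.5
flap 15.4
```

Run:
```python
from h import *
for n,L in (("scene",dict(vial=(245,236),penel=(284,321),blue=(309,163))),("side",dict(vial=(256,220),big=(257,203),timer=(265,183),pen=(312,262)))):
    a,da,_=load(n,0);b,db,_=load(n,13)
    for k,(x,y) in L.items():
        D=np.abs(da-db)[y-10:y+10,x-10:x+10];print(n,k,"median",np.median(D).round(2),"frac>8mm",(D>8).mean().round(3))
```

```text
scene vial median 1.4 frac>8mm 0.008
scene penel median 1.38 frac>8mm 0.005
scene blue median 1.59 frac>8mm 0.008
side vial median 2.07 frac>8mm 0.022
side big median 2.35 frac>8mm 0.025
side timer median 2.94 frac>8mm 0.1
side pen median 1.95 frac>8mm 0.018
```

```bash
python3 -c "
from rig import sign_off
sign_off()"
```

```text
the job is handed in; nothing more can be done
```

The used electrode head is in the pen at about tray (120, -47) mm, standing upright. The flap is fully shut behind it: both points I measured on it are within 1 mm of tray x = 0. One finger held the flap open while the other slid the head through along the -y wall. I handed the job in at about 13 s with the fingers clear of everything.

**Last checks:**
- **Neighbours:** depth pictures from before and after match for the pen electrode, vial, big electrode and blue look-alike. About 10% of the timer's patch differed. I put that down to the arm blocking the view and did not check it further.
- **Forces:** all readings were low, about 25 N at most.

**What did not go as planned:**
- **Tip height:** the cameras showed the open fingertips about 47 mm above the reported TCP, not the 13 mm stated. I went by the cameras.
- **First push:** the finger slid past the disc at too steep an angle and wedged it against the fence at about 16 N sideways. I backed off, letting the flap nearly close, and pushed again at a shallower angle.
- **Second push:** I felt about 10 N upward on the tool, probably the finger riding the disc's rim, so I raised it. For the rest of the way the finger pushed the stem instead of the disc. I saw no tipping in any picture.

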